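Put the hole saws back on their storage rail in order of size

TASK

Put the four hole saws away on the wooden storage rail, teeth down: one over each brass peg, sitting flat on the board and centred on its peg, in order of size, the widest next to the tall dark end block and the narrowest at the far end. Leave the black bit holder that lies among them where it is.

Things in the scene. Friction and masses are not known exactly. Their poses are not given: they have to be found in the camera images.
- hole_saw_60_center (a point): centre, half-way up, of the loose hole saw of 60 mm outer diameter: a dark steel cup standing mouth (teeth) down on the table, straight cylindrical side 60 mm across and 40 mm high, closed on top, with a bright round hub 18 mm across and 8 mm high in the middle of the top; 48 mm high overall, about 0.15 kg; hollow below (inner diameter 55 mm, 35 mm deep). z is its axis, up. All four saws are alike but for their diameter (60, 50, 40, 30 mm)
- hole_saw_50_center (a point): centre, half-way up, of the loose hole saw of 50 mm outer diameter: a dark steel cup standing mouth (teeth) down on the table, straight cylindrical side 50 mm across and 40 mm high, closed on top, with a bright round hub 18 mm across and 8 mm high in the middle of the top; 48 mm high overall, about 0.15 kg; hollow below (inner diameter 45 mm, 35 mm deep). z is its axis, up. All four saws are alike but for their diameter (60, 50, 40, 30 mm)
- hole_saw_40_center (a point): centre, half-way up, of the loose hole saw of 40 mm outer diameter: a dark steel cup standing mouth (teeth) down on the table, straight cylindrical side 40 mm across and 40 mm high, closed on top, with a bright round hub 18 mm across and 8 mm high in the middle of the top; 48 mm high overall, about 0.15 kg; hollow below (inner diameter 35 mm, 35 mm deep). z is its axis, up. All four saws are alike but for their diameter (60, 50, 40, 30 mm)
- hole_saw_30_center (a point): centre, half-way up, of the loose hole saw of 30 mm outer diameter: a dark steel cup standing mouth (teeth) down on the table, straight cylindrical side 30 mm across and 40 mm high, closed on top, with a bright round hub 18 mm across and 8 mm high in the middle of the top; 48 mm high overall, about 0.15 kg; hollow below (inner diameter 25 mm, 35 mm deep). z is its axis, up. All four saws are alike but for their diameter (60, 50, 40, 30 mm)
- peg_1: foot of a small upright brass peg, 8 mm thick and 12 mm high, on top of the fixed wooden storage rail; origin on the rail's top face, 16 mm above the table; z up, y along the rail. The rail is a flat board 324 x 76 x 16 mm on the table; its four pegs stand in one row on its middle line, 70 mm apart, in the order peg_1, peg_2, peg_3, peg_4; peg_1 and peg_4 are the outer ones
- peg_2: foot of a small upright brass peg, 8 mm thick and 12 mm high, on top of the fixed wooden storage rail; origin on the rail's top face, 16 mm above the table; z up, y along the rail. Number 2 of the row of four, 70 mm from the next
- peg_3: foot of a small upright brass peg, 8 mm thick and 12 mm high, on top of the fixed wooden storage rail; origin on the rail's top face, 16 mm above the table; z up, y along the rail. Number 3 of the row of four, 70 mm from the next
- peg_4: foot of a small upright brass peg, 8 mm thick and 12 mm high, on top of the fixed wooden storage rail; origin on the rail's top face, 16 mm above the table; z up, y along the rail. Number 4 of the row of four, 70 mm from the next
- end_block: dark wooden block fixed across one end of the storage rail, 14 mm thick along the rail, 56 mm across it and 40 mm high above the rail; origin at the middle of its underside, 47 mm beyond the outer peg that is next to it. It may be at either end of the rail (beside peg_1 or beside peg_4); the other end has only a steel plate 4 mm high
- bit_holder_center (a point): a black magnetic bit holder, 26 x 77 x 28 mm, lying loose among the hole saws; a point at about its middle, half-way up; y along its length. Not part of the job; must stay where it lies
There are look-alikes about, which are no part of the job. Leave any green look-alike of the part that bears hole_saw_50_center alone. Leave any red look-alike of the part that bears hole_saw_60_center alone.

How it is judged:
By the outcome, as a careful person would: the job done as asked, in the order asked, and still so for the second after the job is handed in, with the robot touching nothing.
It also fails if it takes over 112 s, if anything falls off the work surface, if the arm or the gripper's body presses on something with over 40 N, if the wrist force passes 120 N, or if a joint passes its speed limit or range.

ROBOT

A 6-joint arm with a two-finger parallel gripper is mounted at the origin on a cart in front of the work surface, level with it; the furniture and walls round the work are solid. World frame = base frame: x ahead of the robot, y to its left, z up, the work surface at z = 0. Lengths are in m, angles in rad, forces in N, time in s.
With the tool pointing down it reaches from about 0.375 to 0.9 m from the base axis. Payload 3.1 kg.
Tool frame: the origin (TCP) lies at the very end of the fingers, on their centre line; the grasp point (between the pads) lies 19 mm behind it; x points along the fingers, y is the direction in which the jaws open and shut, and the axes are right-handed (so a half turn about x gives the same grasp; the last joint's range is limited). The gripper opens to 85 mm and grips with 20 to 120 N. Pads are 22 mm wide; open, the fingers measure 114 mm over their backs; the gripper's body (76 mm by 85 mm) begins 54 mm behind the grasp point. The pads swing forward as they close: fully open they stand 13 mm farther back than shut.
Start: joints at [-1.506, 0.527, 1.433, -0, 1.181, -0.178], TCP at [0.15, -0.607, 0.231] pointing down, gripper open.
Joint ranges: [-3.08, 3.08], [-0.75, 2.2], [0.22, 2.44], [-1.43, 4.57], [0, 2.65], [-2.85, 2.85]. Speed limits (rad/s): [2.79, 2.79, 3.14, 3.14, 3.14, 3.14].

INTERFACE

Orientations are given as a unit quaternion [x, y, z, w].
In Python, from station import manip gives the robot as it stands.
- The arm moves only by the shell command python3 -m jog 'ROWS' [FORCE]. ROWS is a JSON object of lists of equal length, an entry for each row: "linear": the shift along the tool's x, y, z in cm, a list of three; "twist": the turn about the tool's x in rad; "claw": the opening, from -1 (shut) to 1 (fully open). A call has 1 to 20 rows; each row is the pose to reach, as a shift and turn from the pose commanded when the call began, along the tool's axes at that moment; what a row does not reach only later rows make up. A row lasts 1/12 s, in which the tool goes at most 41.7 mm and 7.16 degrees, less where a joint would pass 70% of its speed; a pose out of reach is approached as far as the arm can. A call with a gripper value outside its range is refused whole. The fingers move at their own pace and stop on an object; FORCE is the grip in N (left out, the last holds). Time passes only in rows, so rows that repeat a pose let the fingers close. It gives the time, the measured TCP pose, the force and the opening at its end, in the units of the state.
- manip.sense(): the state, without advancing time (a new reading comes with each control period).
- manip.snapshot(name): name is "side" or "top" or "wrist"; returns a dict with "pixels" (400x640x3 uint8, red, green, blue), "camera_matrix" (3x3 intrinsics, pixels), "k1" (the pictures are not rectified: a ray, as slopes to the right and down, at radius r is drawn at 1 + k1 r^2 times it, then the intrinsics apply), "R" (3x3) and "t" (3): a world point X has camera coordinates R X + t. Camera axes: x right, y down, z forward; pixel columns grow to the right and rows downward; lengths in m; the calibration is good to about 2 mm. A picture is of the moment at which its call begins. There is no depth.
- manip.sign_off(): hands the job in, once; it reports no verdict.
The state is a dict: "t": time; "q": joint angles; "qd": joint speeds; "tau": joint torques, N m; "tcp_pos": TCP position; "tool_rot": TCP orientation; "force": force on the tool from outside, world axes, zero at the start; "ft_torque": the same for the moment, N m; "finger_gap": opening from 0.0 (shut) to 1.0 (fully open).
Only numpy, scipy, OpenCV 4.12 (cv2) and the standard library are available. Lean on these libraries where they do the work, as an engineer would, in place of code of your own. Each camera call takes 0.05 s, during which the arm holds its last target.

## Working session

There is one attempt and no reset: what is moved stays moved. The work goes in short steps, Python scripts to look and compute and a shell command to move; the robot and the scene stay as the last step left them, time stands still between calls to the robot, and variables do not carry over. Pictures are saved under pics/ and viewed, and the job is handed in when it is done.

```bash
mkdir -p pics; ls
python3 - <<'E'
from station import manip
import cv2
for n in ("side","top","wrist"):
    s=manip.snapshot(n)
    cv2.imwrite(f"pics/{n}0.png",s["pixels"][:,:,::-1]); print(n,s["camera_matrix"],s["k1"],s["R"],s["t"])
print(manip.sense())
E
```

```text
pics
side [[477.2949513    0.         319.60338909]
 [  0.         477.2949513  197.43161978]
 [  0.           0.           1.        ]] -0.0739851140616036 [[-0.93761657 -0.34731781  0.01566878]
 [-0.2376947   0.60748571 -0.75793294]
 [ 0.25372504 -0.71437487 -0.65214427]] [0.52123923 0.15224542 1.33943905]
top [[467.63886421   0.         312.67885806]
 [  0.         467.63886421 207.20200708]
 [  0.           0.           1.        ]] -0.04655722998294359 [[ 0.02291783 -0.99938194  0.02665534]
 [-0.98055097 -0.02766845 -0.19430455]
 [ 0.19492197 -0.02168388 -0.98057903]] [0.00867533 0.52047568 1.24701244]
wrist [[348.1184354    0.         316.36005569]
 [  0.         348.1184354  205.26559674]
 [  0.           0.           1.        ]] 0.026057564424060688 [[ 0.24120932 -0.97047005 -0.00244012]
 [-0.92505481 -0.23068016  0.30176192]
 [-0.29341379 -0.07053054 -0.95338019]] [-0.62432784 -0.03999574  0.37997133]
{'t': 0.15, 'q': array([-1.50647951e+00,  5.28255864e-01,  1.43360781e+00, -2.44545642e-05,
        1.18140500e+00, -1.78511526e-01]), 'qd': array([ 7.25110473e-04, -2.91918609e-03, -3.55639567e-03, -9.54379596e-04,
       -7.13739474e-05,  2.19246175e-04]), 'tau': array([ 8.19445195e-04, -4.42743123e+01, -1.78275400e+01, -1.73760577e-04,
        5.64838076e-03, -1.25541152e-05]), 'tcp_pos': array([ 0.15025967, -0.60610226,  0.23055649]), 'tool_rot': array([ 0.7019265 ,  0.0862373 , -0.70187483,  0.08505319]), 'force': array([-1.2687566 , -0.84411294,  0.19241694]), 'ft_torque': array([-0.02892854,  0.01922793,  0.00461264]), 'finger_gap': 1.0021271531473712}
```

View pics/side0.png

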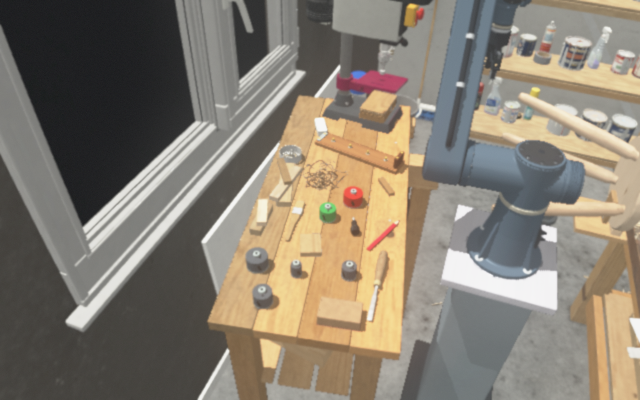

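View pics/top0.png

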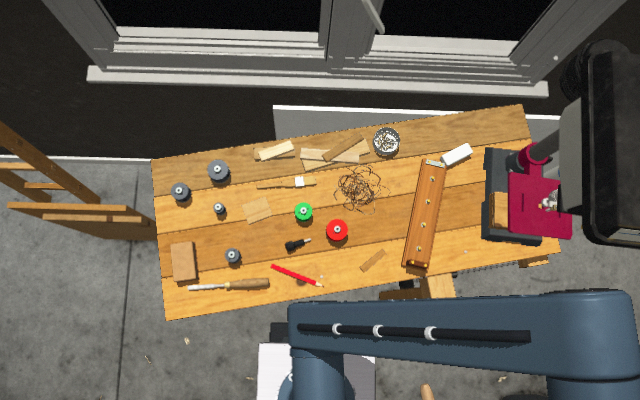

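View pics/wrist0.png

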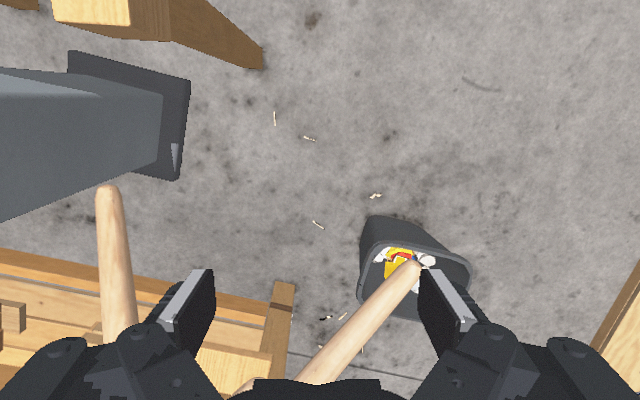

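The top view shows the saws at about (180,193), (218,170), (219,208) and (233,256). The rail runs from (432,163) to (416,268), with the dark block apparently at the lower end. I'll zoom in.

```bash
cat > h.py <<'E'
import numpy as np, cv2
from station import manip
from scipy.spatial.transform import Rotation as Rn
def ray(s,u,v):
    K=s["camera_matrix"]; d=np.array([(u-K[0,2])/K[0,0],(v-K[1,2])/K[1,1]])
    x=d.copy()
    for _ in range(30): x=d/(1+s["k1"]*(x@x))
    w=s["R"].T@np.array([x[0],x[1],1.]); c=-s["R"].T@s["t"]
    return c,w/np.linalg.norm(w)
def onz(s,u,v,z):
    c,w=ray(s,u,v); return c+w*(z-c[2])/w[2]
def two(s1,p1,s2,p2):
    c1,w1=ray(s1,*p1); c2,w2=ray(s2,*p2)
    A=np.stack([w1,-w2],1); k=np.linalg.lstsq(A,c2-c1,rcond=None)[0]
    a=c1+k[0]*w1;b=c2+k[1]*w2
    return (a+b)/2,np.linalg.norm(a-b)
def proj(s,X):
    c=s["R"]@np.array(X)+s["t"]; x=c[:2]/c[2]; x=x*(1+s["k1"]*(x@x)); K=s["camera_matrix"]
    return x*[K[0,0],K[1,1]]+[K[0,2],K[1,2]]
E
python3 - <<'E'
from h import *
s=cv2.imread("pics/top0.png")
cv2.imwrite("pics/t_a.png",cv2.resize(s[150:280,155:305],None,fx=5,fy=4.5,interpolation=cv2.INTER_CUBIC))
cv2.imwrite("pics/t_b.png",cv2.resize(s[150:280,375:475],None,fx=4.5,fy=4.5,interpolation=cv2.INTER_CUBIC))
E
python3 - <<'E'
from h import *
s=cv2.imread("pics/side0.png")
cv2.imwrite("pics/s_a.png",cv2.resize(s[230:320,235:375],None,fx=5,fy=5,interpolation=cv2.INTER_CUBIC))
cv2.imwrite("pics/s_b.png",cv2.resize(s[120:180,305:415],None,fx=6,fy=6,interpolation=cv2.INTER_CUBIC))
E
```

```text
(no output)
```

View pics/t_a.png

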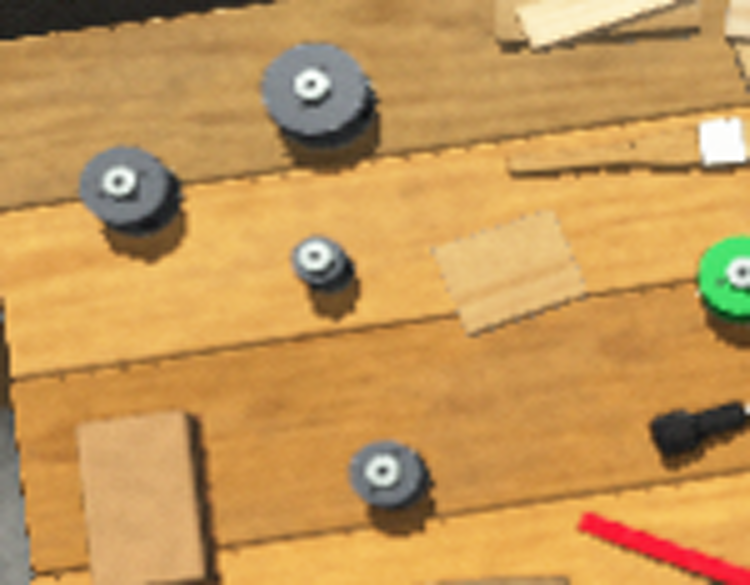

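View pics/t_b.png

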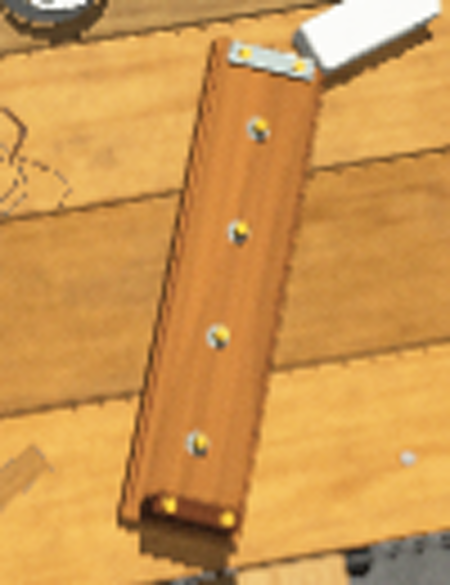

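View pics/s_a.png

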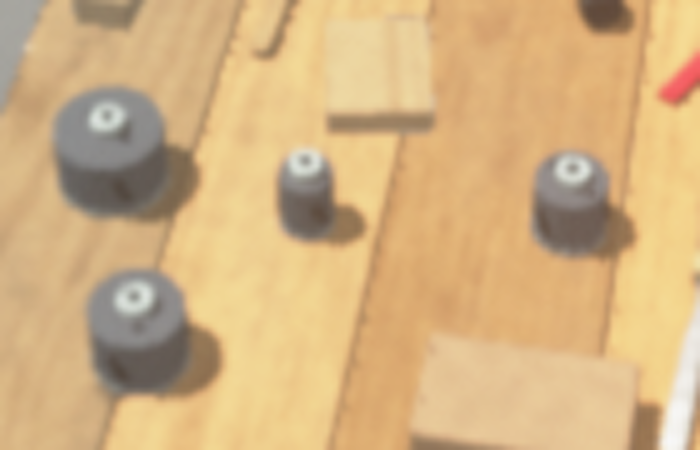

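View pics/s_b.png

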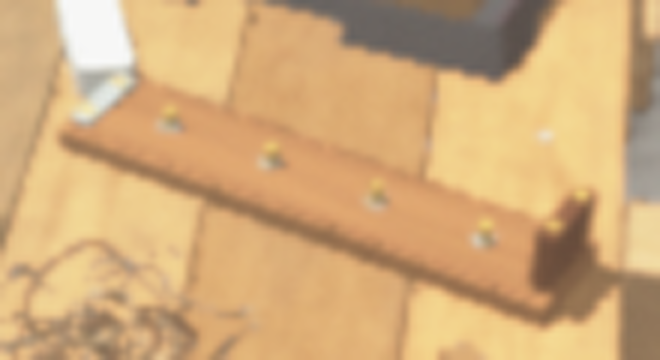

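The top view shows hubs at crop positions (311,85), (118,182), (315,257) and (381,471), for the 60, 50, 30 and 40 mm saws. The pegs run from (261,125) to (201,440) in the rail crop. The dark block stands past the lower peg, which is the end nearest the robot. Next I measure by masks in both views.

```bash
cat > m.py <<'E'
from h import *
def cent(img,box,kind):
    x0,y0,x1,y1=box; c=img[y0:y1,x0:x1].astype(float)
    r,g,b=c[...,0],c[...,1],c[...,2]
    if kind=="hub":
        mn=c.min(2); mx=c.max(2); m=(mn>120)&(mx-mn<45)
    else: m=(b<110)&(g>130)&(r-g<60)
    m=m.astype(np.uint8)
    n,l,st,ce=cv2.connectedComponentsWithStats(m)
    if n<2: return None
    i=1+np.argmax(st[1:,4])
    cs=cv2.findContours((l==i).astype(np.uint8),cv2.RETR_EXTERNAL,cv2.CHAIN_APPROX_NONE)[0]
    hull=cv2.convexHull(max(cs,key=len)); f=np.zeros_like(m); cv2.fillPoly(f,[hull],1)
    yy,xx=np.nonzero(f); return np.array([xx.mean()+x0,yy.mean()+y0]),len(xx),st[i,2:4]
E
python3 - <<'E'
from m import *
t=manip.snapshot("top"); s=manip.snapshot("side")
T=t["pixels"];S=s["pixels"]
H={60:((217,168),(256,253)),50:((178.5,190),(261.5,289.5)),30:((218,207),(296,262)),40:((231,254.5),(349.5,264))}
for d,(a,b) in H.items():
    r=[cent(I,[int(p[0])-8,int(p[1])-7,int(p[0])+9,int(p[1])+8],"hub") for I,p in((T,a),(S,b))]
    print(d,r); 
    if all(r): print(onz(t,*r[0][0],.048).round(4),onz(s,*r[1][0],.048).round(4),two(t,r[0][0],s,r[1][0]))
P=[((375+x/4.5,150+y/4.5),(305+u/6,120+v/6)) for x,y,u,v in((201,440,486,228),(221,335,376,186),(241,229,271,148),(261,125,170,108))]
for a,b in P:
    r=[cent(I,[int(p[0])-5,int(p[1])-5,int(p[0])+6,int(p[1])+6],"peg") for I,p in((T,a),(S,b))]
    print("peg",a,b,r)
    print(onz(t,*a,.028).round(4),onz(s,*b,.028).round(4),two(t,a,s,b))
    if all(r): print(onz(t,*r[0][0],.028).round(4),onz(s,*r[1][0],.028).round(4),two(t,r[0][0],s,r[1][0]))
E
```

```text
60 [(array([217.08606557, 168.18032787]), 244, array([17, 15], dtype=int32)), (array([256.14545455, 253.93181818]), 220, array([17, 14], dtype=int32))]
[0.6252 0.294  0.048 ] [0.6243 0.2984 0.048 ] (array([0.62643588, 0.29482285, 0.04356069]), np.float64(1.6048263533164183e-06))
50 [(array([178.59708738, 190.11650485]), 206, array([16, 15], dtype=int32)), (array([261.1804878 , 290.35609756]), 205, array([17, 13], dtype=int32))]
[0.5587 0.3973 0.048 ] [0.56   0.4025 0.048 ] (array([0.56097127, 0.398942  , 0.04283072]), np.float64(0.0021277704844155226))
30 [(array([217.75471698, 205.94339623]), 53, array([9, 7], dtype=int32)), (array([295.375  , 263.59375]), 64, array([10,  8], dtype=int32))]
[0.5168 0.2852 0.048 ] [0.5152 0.2921 0.048 ] (array([0.51792443, 0.28647476, 0.04110079]), np.float64(0.00044669597033598885))
40 [(array([230.2739726 , 252.69863014]), 73, array([10, 10], dtype=int32)), (array([348.92913386, 265.26771654]), 127, array([15, 11], dtype=int32))]
[0.3881 0.2433 0.048 ] [0.3843 0.2476 0.048 ] (array([0.38695264, 0.24375243, 0.04341761]), np.float64(0.003257170287282
[... 1201 characters left out ...]
6  0.028 ] [ 0.5544 -0.3048  0.028 ] (array([ 0.55469586, -0.31066231,  0.02373786]), np.float64(0.0026698195564610998))
[ 0.5541 -0.3109  0.028 ] [ 0.5576 -0.3175  0.028 ] (array([ 0.55408225, -0.30922281,  0.03371889]), np.float64(0.0025259997278777803))
peg (433.0, 177.77777777777777) (333.3333333333333, 138.0) [(array([432.8, 177.6]), 5, array([3, 2], dtype=int32)), (array([335.5, 136.5]), 12, array([6, 4], dtype=int32))]
[ 0.6212 -0.3244  0.028 ] [ 0.6234 -0.3227  0.028 ] (array([ 0.62284521, -0.3247887 ,  0.02638699]), np.float64(0.0024152162849992737))
[ 0.6217 -0.3239  0.028 ] [ 0.6193 -0.3347  0.028 ] (array([ 0.61706084, -0.3212924 ,  0.03751316]), np.float64(0.003941688876244172))
```

Run:
```python
from h import *
st=manip.sense(); M=Rn.from_quat(st["tool_rot"]).as_matrix(); print(M.round(4))
w=manip.snapshot("wrist"); c=-w["R"].T@w["t"]; print("cam in tool",(M.T@(c-st["tcp_pos"])).round(4)); print("cam axes in tool",(w["R"]@M).round(4))
def f(yaw): return np.degrees(yaw)
print("y yaw",np.degrees(np.arctan2(M[1,1],M[0,1])))
```

```text
[[-0.000e+00  2.404e-01 -9.707e-01]
 [ 1.100e-03 -9.707e-01 -2.404e-01]
 [-1.000e+00 -1.000e-03 -2.000e-04]]
cam in tool [-0.1423  0.0006 -0.0769]
cam axes in tool [[ 5.000e-04  1.000e+00 -8.000e-04]
 [-3.021e-01  9.000e-04  9.533e-01]
 [ 9.533e-01 -2.000e-04  3.021e-01]]
y yaw -76.09044245183497
```

The rail direction is about -12° in yaw, so the jaws should lie across it at yaw -102°, which is a twist of +0.452. Next I look at the pegs with the wrist camera.

```bash
python3 -m jog '{"linear":[[0,-21.3,-41.3],[0,-21.3,-41.3],[0,-21.3,-41.3],[0,-21.3,-41.3],[0,-21.3,-41.3],[0,-21.3,-41.3],[0,-21.3,-41.3],[0,-21.3,-41.3],[0,-21.3,-41.3],[0,-21.3,-41.3],[0,-21.3,-41.3],[0,-21.3,-41.3],[0,-21.3,-41.3],[0,-21.3,-41.3],[0,-21.3,-41.3]],"twist":[0.452,0.452,0.452,0.452,0.452,0.452,0.452,0.452,0.452,0.452,0.452,0.452,0.452,0.452,0.452],"claw":[1,1,1,1,1,1,1,1,1,1,1,1,1,1,1]}' 40
python3 - <<'E'
from h import *
st=manip.sense(); print(st["t"],st["tcp_pos"],st["q"],abs(st["qd"]).max())
w=manip.snapshot("wrist"); cv2.imwrite("pics/w1.png",w["pixels"][:,:,::-1])
for X in((.417,-.281,.028),(.485,-.2955,.028),(.553,-.310,.028),(.6217,-.324,.028)): print(proj(w,X))
E
```

```text
t: 1.55
tcp_pos: [0.4989, -0.3016, 0.2312]
tool_rot: [-0.703, 0.074, 0.703, 0.074]
force: [-0.5, 0.1, 0.5]
finger_gap: 0.998
1.55 [ 0.49894483 -0.30157339  0.23118023] [-7.34852517e-01  4.71137045e-01  1.54026851e+00 -8.00347649e-04
  1.13065836e+00  1.04661559e+00] 0.017918554286741665
[312.90710657 250.80918253]
[312.74447106 188.89308325]
[312.55411518 119.10387123]
[311.61923791  38.59032306]
```

View pics/w1.png

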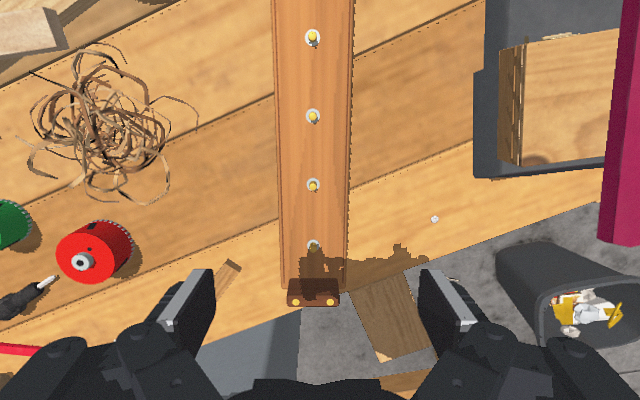

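The wrist picture shows pegs at (313,38), (313,117), (313,186) and (314,246). The dark block is at (313,292), next to the peg nearest the robot. The rail is upright in the picture, so the yaw is right. Now I refine the peg positions.

Run:
```python
from h import *
w=manip.snapshot("wrist");I=w["pixels"].astype(int)
cv2.imwrite("pics/w1z.png",cv2.resize(w["pixels"][20:265,270:360,::-1],None,fx=3,fy=2.4,interpolation=cv2.INTER_CUBIC))
g=[]
for u,v in((314,246),(313,186),(313,117),(313,38)):
    c=I[v-13:v+13,u-13:u+13]; r,gg,b=c[...,0],c[...,1],c[...,2]
    m=(gg>150)&(b<120); wm=(c.min(2)>140)
    a=np.argwhere(m).mean(0); p=(a[1]+u-13,a[0]+v-13)
    hl=cv2.minEnclosingCircle(np.argwhere(wm|m)[:,::-1].astype(np.float32).copy()); q=(hl[0][0]+u-13,hl[0][1]+v-13)
    print(m.sum(),np.round(p,1),onz(w,*p,.028).round(4)," washer",np.round(q,1),round(hl[1],1),onz(w,*q,.0165).round(4)); g.append(onz(w,*q,.0165))
```

```text
11 [319.5 241.1] [ 0.4266 -0.2905  0.028 ]  washer [317.7 242.5] 12.0 [ 0.4204 -0.2873  0.0165]
111 [317.1 185.4] [ 0.4875 -0.3009  0.028 ]  washer [319.1 185.5] 13.8 [ 0.4841 -0.3023  0.0165]
235 [308.1 116. ] [ 0.5565 -0.3068  0.028 ]  washer [312.5 116.5] 17.0 [ 0.5546 -0.3105  0.0165]
233 [305.5  37.3] [ 0.6237 -0.3192  0.028 ]  washer [305.7  37.5] 13.7 [ 0.6251 -0.3194  0.0165]
```

View pics/w1z.png

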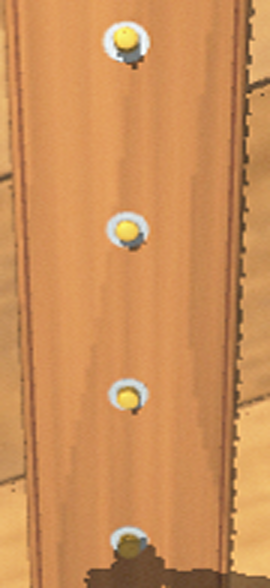

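Run:
```python
from h import *
w=manip.snapshot("wrist");I=w["pixels"].astype(float); t=manip.snapshot("top"); s=manip.snapshot("side")
g=[]
for u,v in((313,246),(313,186),(313,117),(313,37)):
    c=I[v-10:v+11,u-10:u+11]; r,gg,b=c[...,0],c[...,1],c[...,2]
    m=(gg>.72*r)&(b<.6*gg)
    a=np.argwhere(m).mean(0); p=(a[1]+u-10,a[0]+v-10)
    wm=(b>.8*r)&(c.min(2)>110)|m
    e=cv2.minEnclosingCircle(np.argwhere(wm)[:,::-1].astype(np.float32).copy()); q=(e[0][0]+u-10,e[0][1]+v-10)
    print(m.sum(),np.round(p,1),onz(w,*p,.028).round(4)," washer",np.round(q,1),round(e[1],1),onz(w,*q,.0165).round(4)); g.append(onz(w,*p,.028))
g=np.array(g)[:,:2]; k=np.arange(4)-1.5; d=(k[:,None]*g).sum(0); ang=np.degrees(np.arctan2(d[1],d[0])); d/=np.linalg.norm(d)
F=g.mean(0)+.07*k[:,None]*d; print("fit",F.round(4),ang,np.linalg.norm(g-F,axis=1).round(4))
```

```text
54 [312.5 247.3] [ 0.421  -0.2817  0.028 ]  washer [312.5 245.5] 6.5 [ 0.4181 -0.281   0.0165]
52 [312.1 185.5] [ 0.4885 -0.296   0.028 ]  washer [312.3 183.9] 6.5 [ 0.4873 -0.2958  0.0165]
50 [311.9 115.6] [ 0.5561 -0.3105  0.028 ]  washer [311.6 115.1] 7.1 [ 0.5561 -0.3101  0.0165]
60 [311.3  36.1] [ 0.6236 -0.3247  0.028 ]  washer [311.  37.] 8.2 [ 0.6245 -0.3245  0.0165]
fit [[ 0.4196 -0.2814]
 [ 0.4881 -0.296 ]
 [ 0.5565 -0.3105]
 [ 0.625  -0.3251]] -11.989587012524966 [0.0014 0.0004 0.0004 0.0015]
```

```bash
python3 -m jog '{"linear":[[0,-58.6,13.4],[0,-58.6,13.4],[0,-58.6,13.4],[0,-58.6,13.4],[0,-58.6,13.4],[0,-58.6,13.4],[0,-58.6,13.4],[0,-58.6,13.4],[0,-58.6,13.4],[0,-58.6,13.4],[0,-58.6,13.4],[0,-58.6,13.4],[0,-58.6,13.4],[0,-58.6,13.4],[0,-58.6,13.4],[0,-58.6,13.4],[0,-58.6,13.4],[0,-58.6,13.4],[0,-58.6,13.4]],"twist":[0,0,0,0,0,0,0,0,0,0,0,0,0,0,0,0,0,0,0],"claw":[1,1,1,1,1,1,1,1,1,1,1,1,1,1,1,1,1,1,1]}'
python3 - <<'E'
from h import *
st=manip.sense(); print(st["t"],st["tcp_pos"],st["q"],abs(st["qd"]).max())
w=manip.snapshot("wrist"); cv2.imwrite("pics/w2.png",w["pixels"][:,:,::-1])
for X in((.6252,.294,.048),(.5587,.3973,.048),(.5168,.2852,.048),(.3881,.2433,.048)): print(proj(w,X))
E
```

```text
t: 3.38
tcp_pos: [0.4907, 0.2988, 0.2312]
tool_rot: [-0.703, 0.075, 0.703, 0.074]
force: [0.4, -0.0, 0.3]
finger_gap: 0.995
3.3833 [0.49071915 0.29878306 0.23123811] [ 3.52707319e-01  4.59825830e-01  1.56119925e+00 -4.62644747e-04
  1.12137758e+00  2.13501011e+00] 0.004737308865360701
[287.5426208  24.7580371]
[194.70022728 130.26420169]
[323.98996834 149.68020787]
[388.88250664 263.02872377]
```

View pics/w2.png

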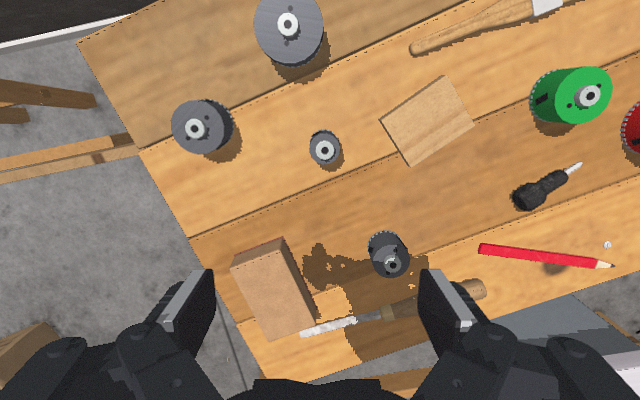

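Hubs are at (288,24), (194,128), (324,150) and (393,264), close to the predictions from the top camera. I'll refine them by mask.

```bash
cat > hubs.py <<'E'
from h import *
def hub(w,u,v,R=13,z=.048):
    I=w["pixels"]; c=I[v-R:v+R+1,u-R:u+R+1].astype(float)
    mn=c.min(2); thr=(mn.max()+np.median(mn))/2
    m=((mn>thr)).astype(np.uint8)
    n,l,st,ce=cv2.connectedComponentsWithStats(m); i=1+np.argmax(st[1:,4])
    cs=cv2.findContours((l==i).astype(np.uint8),cv2.RETR_EXTERNAL,cv2.CHAIN_APPROX_NONE)[0]
    h=cv2.convexHull(max(cs,key=len)); f=np.zeros_like(m); cv2.fillPoly(f,[h],1); a=np.argwhere(f).mean(0)
    p=(a[1]+u-R,a[0]+v-R); return np.round(p,1),int(f.sum()),onz(w,*p,z).round(4)
E
python3 - <<'E'
from hubs import *
w=manip.snapshot("wrist")
for n,u,v in((60,288,24),(50,194,128),(30,324,150),(40,393,264)): print(n,hub(w,u,v))
cv2.imwrite("pics/w2z.png",cv2.resize(w["pixels"][225:290,350:430,::-1],None,fx=7,fy=7,interpolation=cv2.INTER_CUBIC))
M=Rn.from_quat(manip.sense()["tool_rot"]).as_matrix();print(M.round(3))
E
```

```text
60 (array([287.3,  23.8]), 367, array([0.6261, 0.294 , 0.048 ]))
50 (array([194.3, 128. ]), 289, array([0.5608, 0.3971, 0.048 ]))
30 (array([324.4, 149.9]), 270, array([0.5167, 0.2849, 0.048 ]))
40 (array([389.7, 259.9]), 45, array([0.3916, 0.242 , 0.048 ]))
[[-0.    -0.21  -0.978]
 [-0.    -0.978  0.21 ]
 [-1.     0.     0.   ]]
```

View pics/w2z.png

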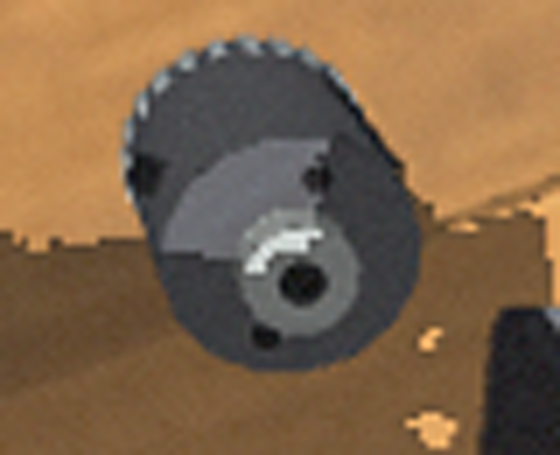

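```bash
python3 -m jog '{"linear":[[0,-2.4,-13.3],[0,-2.4,-13.3],[0,-2.4,-13.3],[0,-2.4,-13.3],[8,-2.4,-13.3],[12,-2.4,-13.3],[16,-2.4,-13.3],[20,-2.4,-13.3],[22.2,-2.4,-13.3],[22.2,-2.4,-13.3],[22.2,-2.4,-13.3]],"twist":[0,0,0,0,0,0,0,0,0,0,0],"claw":[1,1,1,1,1,1,1,1,1,1,1]}'
python3 - <<'E'
from h import *
st=manip.sense(); print(st["t"],st["tcp_pos"])
w=manip.snapshot("wrist"); cv2.imwrite("pics/w3.png",w["pixels"][:,:,::-1]); print(proj(w,(.6261,.294,.048)))
E
```

```text
t: 4.4
tcp_pos: [0.6224, 0.2942, 0.0046]
tool_rot: [-0.7, 0.076, 0.706, 0.073]
force: [-0.2, -0.3, 0.5]
finger_gap: 1.006
4.4 [0.62235535 0.29416609 0.00461114]
[313.26415823 326.61989623]
```

View pics/w3.png

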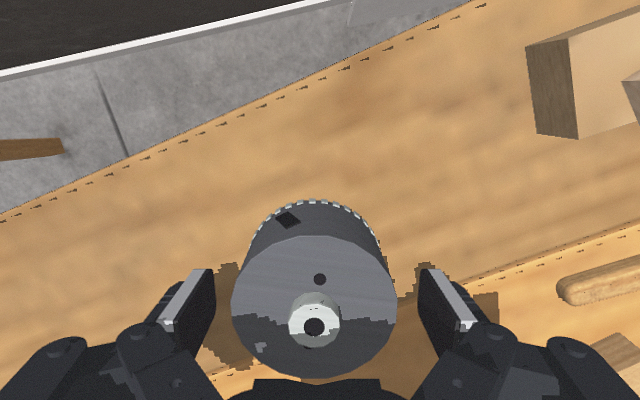

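```bash
python3 -m jog '{"linear":[[0,0,0],[0,0,0]],"twist":[0,0],"claw":[0.6,0.4]}' 40
python3 -m jog '{"linear":[[0,0,0],[0,0,0],[0,0,0],[0,0,0],[0,0,0],[0,0,0]],"twist":[0,0,0,0,0,0],"claw":[0,-0.3,-0.3,-0.3,-0.3,-0.3]}' 40
```

```text
t: 4.62
tcp_pos: [0.6283, 0.2968, 0.0129]
tool_rot: [0.705, -0.073, -0.701, -0.075]
force: [0.2, 0.7, 1.3]
finger_gap: 0.746
t: 5.12
tcp_pos: [0.6284, 0.2969, 0.0134]
tool_rot: [0.706, -0.073, -0.701, -0.074]
force: [-0.4, -1.5, 5.8]
finger_gap: 0.694
```

Run:
```python
from h import *
st=manip.sense(); print(st["t"],st["tcp_pos"],st["q"],st["qd"],st["force"]);print(Rn.from_quat(st["tool_rot"]).as_matrix().round(4))
w=manip.snapshot("wrist"); cv2.imwrite("pics/w4.png",w["pixels"][:,:,::-1])
```

```text
5.1167 [0.62838298 0.29686304 0.01341782] [ 2.81160206e-01  8.83284516e-01  1.37713243e+00 -6.64652018e-04
  8.74229165e-01  2.06133236e+00] [-8.51539145e-04 -1.13394623e-03  2.48136434e-05  1.01083525e-03
  2.78157177e-04 -2.43628017e-03] [-0.3557132  -1.49145735  5.83638566]
[[ 0.0068 -0.2074 -0.9782]
 [ 0.0014 -0.9782  0.2074]
 [-1.     -0.0028 -0.0064]]
```

View pics/w4.png

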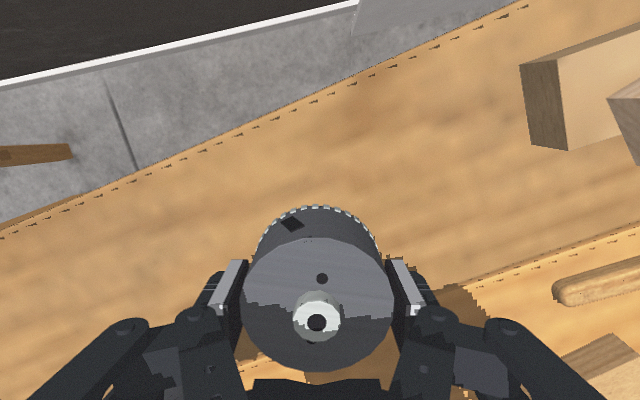

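Run:
```python
from hubs import *
st=manip.sense(); M=Rn.from_quat(st["tool_rot"]).as_matrix()
w=manip.snapshot("wrist")
p=(316.5,322); X=onz(w,*p,.048); print(hub(w,316,322,25)); print(X,(M.T@(X-st["tcp_pos"])).round(4))
for z in (.044,.052): print((M.T@(onz(w,*p,z)-st["tcp_pos"])).round(4))
c=-w["R"].T@w["t"]; print("cam in tool",(M.T@(c-st["tcp_pos"])).round(4)); print("cam axes in tool",(w["R"]@M).round(4))
```

```text
(array([317.2, 316.2]), 1129, array([0.629 , 0.2957, 0.048 ]))
[0.62671944 0.29646549 0.048     ] [-0.0346  0.0007  0.0013]
[-0.0306  0.0007  0.0042]
[-0.0386  0.0007 -0.0016]
cam in tool [-0.1424  0.0006 -0.0772]
cam axes in tool [[ 2.000e-04  1.000e+00 -8.000e-04]
 [-3.023e-01  8.000e-04  9.532e-01]
 [ 9.532e-01  1.000e-04  3.023e-01]]
```

The 60 mm saw is gripped: the gap reads 0.694, or 59 mm, and the hub sits within about 1 mm of the tool axis. Lifting.

```bash
python3 -m jog '{"linear":[[-2,0,0],[-5,0,0],[-9,0,0],[-12,0,0],[-14,0,0],[-14,0,0],[-14,0,0]],"twist":[0,0,0,0,0,0,0],"claw":[-0.3,-0.3,-0.3,-0.3,-0.3,-0.3,-0.3]}' 40
python3 - <<'E'
from hubs import *
st=manip.sense(); M=Rn.from_quat(st["tool_rot"]).as_matrix(); print(st["tcp_pos"],M.round(4))
w=manip.snapshot("wrist");cv2.imwrite("pics/w5.png",w["pixels"][:,:,::-1])
E
```

```text
t: 5.8
tcp_pos: [0.6267, 0.2968, 0.1522]
tool_rot: [0.705, -0.073, -0.702, -0.074]
force: [0.4, -1.4, -1.8]
finger_gap: 0.686
[0.62669224 0.29681411 0.15221323] [[ 0.005  -0.2075 -0.9782]
 [ 0.0016 -0.9782  0.2075]
 [-1.     -0.0026 -0.0046]]
```

View pics/w5.png

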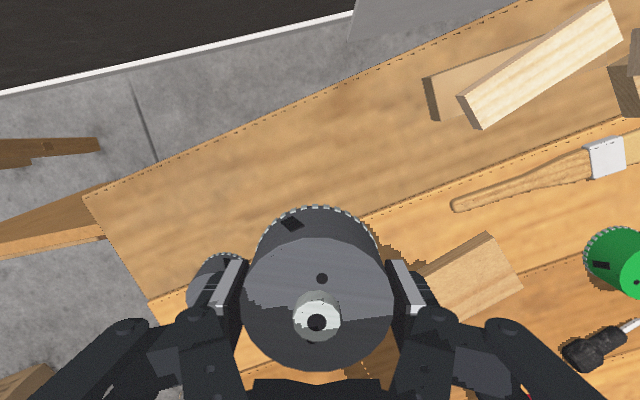

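```bash
python3 -m jog '{"linear":[[0,60.8,8.1],[0,60.8,8.1],[0,60.8,8.1],[0,60.8,8.1],[0,60.8,8.1],[0,60.8,8.1],[0,60.8,8.1],[0,60.8,8.1],[0,60.8,8.1],[0,60.8,8.1],[0,60.8,8.1],[0,60.8,8.1],[0,60.8,8.1],[0,60.8,8.1],[0,60.8,8.1],[0,60.8,8.1],[0,60.8,8.1],[0,60.8,8.1]],"twist":[0,0,0,0,0,0,0,0,0,0,0,0,0,0,0,0,0,0],"claw":[-0.3,-0.3,-0.3,-0.3,-0.3,-0.3,-0.3,-0.3,-0.3,-0.3,-0.3,-0.3,-0.3,-0.3,-0.3,-0.3,-0.3,-0.3]}' 40
python3 - <<'E'
from hubs import *
st=manip.sense(); M=Rn.from_quat(st["tool_rot"]).as_matrix(); print(st["tcp_pos"],st["q"],M.round(4))
w=manip.snapshot("wrist");cv2.imwrite("pics/w6.png",w["pixels"][:,:,::-1])
for X in((.4196,-.2814,.028),(.4881,-.296,.028),(.5565,-.3105,.028),(.625,-.3251,.028)): print(proj(w,X))
E
```

```text
t: 7.35
tcp_pos: [0.4191, -0.2802, 0.148]
tool_rot: [-0.702, 0.073, 0.704, 0.075]
force: [-0.1, 0.1, -1.0]
finger_gap: 0.691
[ 0.41910414 -0.28016885  0.14800874] [-8.11539322e-01  4.93922718e-01  1.81142656e+00  6.00935722e-04
  8.40468394e-01  9.68787574e-01] [[-0.0026 -0.2084 -0.978 ]
 [ 0.0034 -0.978   0.2084]
 [-1.     -0.0028  0.0032]]
[317.44950154 196.60981168]
[317.63178291 103.40283316]
[317.73822706  -8.45650177]
[ 318.01052864 -147.98175187]
```

View pics/w6.png

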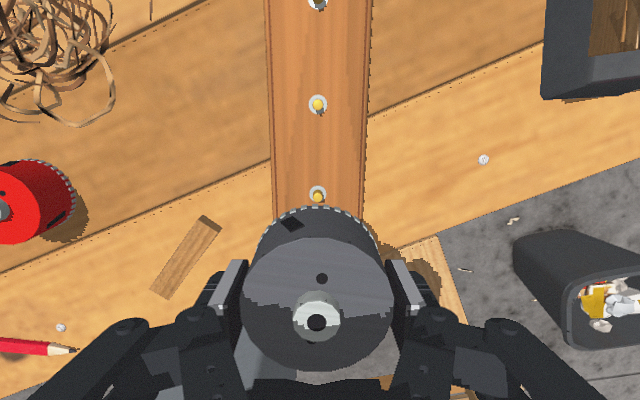

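```bash
python3 -m jog '{"linear":[[3,0.1,-0.2],[6,0.1,-0.2],[8.5,0.1,-0.2],[10,0.1,-0.2],[10.8,0.1,-0.2],[11.2,0.1,-0.2],[11.2,0.1,-0.2],[11.2,0.1,-0.2]],"twist":[0,0,0,0,0,0,0,0],"claw":[-0.3,-0.3,-0.3,-0.3,-0.3,-0.3,-0.3,-0.3]}' 40
python3 - <<'E'
from hubs import *
st=manip.sense(); M=Rn.from_quat(st["tool_rot"]).as_matrix(); print(st["tcp_pos"],st["force"],M.round(4))
w=manip.snapshot("wrist");cv2.imwrite("pics/w7.png",w["pixels"][:,:,::-1])
for X in((.4196,-.2814,.028),(.4881,-.296,.028),(.5565,-.3105,.028)): print(proj(w,X))
E
```

```text
t: 8.07
tcp_pos: [0.4225, -0.2827, 0.0379]
tool_rot: [0.704, -0.074, -0.703, -0.073]
force: [0.6, -0.1, -0.2]
finger_gap: 0.696
[ 0.42249639 -0.28273755  0.03785042] [ 0.58302576 -0.12473482 -0.17351501] [[ 6.000e-04 -2.067e-01 -9.784e-01]
 [-6.000e-04 -9.784e-01  2.067e-01]
 [-1.000e+00  5.000e-04 -8.000e-04]]
[313.6384988 268.1651075]
[313.69440785 120.13229173]
[313.51700471 -81.09889569]
```

View pics/w7.png

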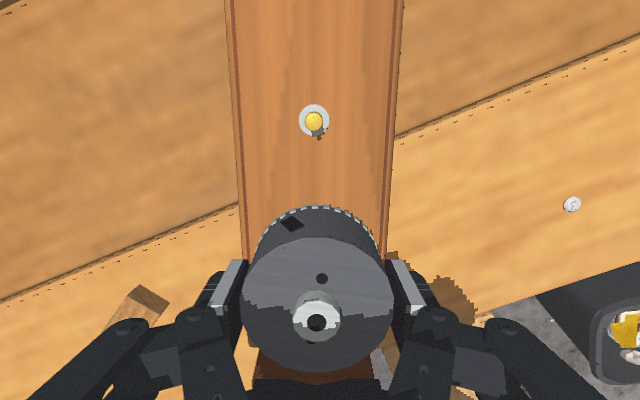

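```bash
python3 -m jog '{"linear":[[0.2,-0.14,0.18],[0.5,-0.14,0.18],[0.75,-0.14,0.18],[0.75,-0.14,0.18],[0.75,-0.14,0.18]],"twist":[0,0,0,0,0],"claw":[-0.3,-0.3,-0.3,-0.3,-0.3]}' 40
```

```text
t: 8.53
tcp_pos: [0.4204, -0.2813, 0.0298]
tool_rot: [-0.703, 0.074, 0.703, 0.074]
force: [0.9, 0.3, -0.7]
finger_gap: 0.695
```

```bash
python3 -m jog '{"linear":[[0.06,0,0],[0.06,0,0],[0.06,0,0],[0.06,0,0],[0.06,0,0],[0.06,0,0],[-3,0,0],[-7,0,0],[-11,0,0],[-15,0,0],[-18,0,0],[-20,0,0],[-20,0,0],[-20,0,0]],"twist":[0,0,0,0,0,0,0,0,0,0,0,0,0,0],"claw":[-0.3,-0.3,0.9,0.9,0.9,0.9,0.9,0.9,0.9,0.9,0.9,0.9,0.9,0.9]}' 40
python3 - <<'E'
from hubs import *
st=manip.sense(); M=Rn.from_quat(st["tool_rot"]).as_matrix(); print(st["tcp_pos"],st["force"],M.round(4))
w=manip.snapshot("wrist");cv2.imwrite("pics/w8.png",w["pixels"][:,:,::-1])
for X in((.4196,-.2814,.064),(.4881,-.296,.028),(.5565,-.3105,.028)): print(proj(w,X))
E
```

```text
t: 9.7
tcp_pos: [0.4208, -0.2816, 0.231]
tool_rot: [0.704, -0.074, -0.702, -0.073]
force: [0.3, -0.0, -0.3]
finger_gap: 0.95
[ 0.42083049 -0.28156694  0.23097013] [ 0.31360911 -0.04813727 -0.34192304] [[ 0.0022 -0.2075 -0.9782]
 [-0.0023 -0.9782  0.2075]
 [-1.      0.0018 -0.0026]]
[315.5086763  185.25416241]
[315.60758859 104.47178015]
[315.60144913  21.96865753]
```

View pics/w8.png

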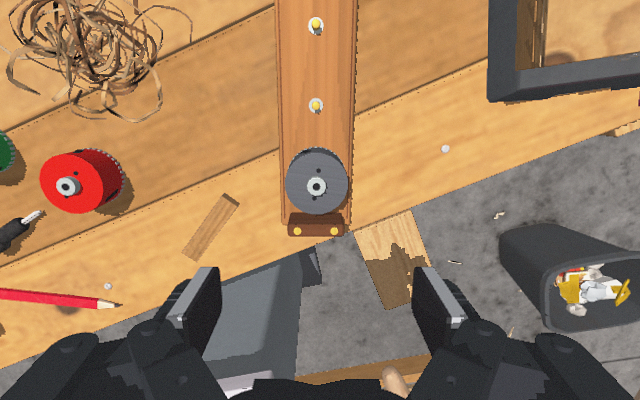

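The 60 mm saw stands over peg_1 with its hub at about (316,187). The prediction was (315.5,185.3). I measure it.

```bash
cat > pegs.py <<'E'
from hubs import *
def peg(w,u,v,z=.028):
    c=w["pixels"][v-10:v+11,u-10:u+11].astype(float); r,g,b=c[...,0],c[...,1],c[...,2]
    m=(g>.72*r)&(b<.6*g); a=np.argwhere(m).mean(0); p=(a[1]+u-10,a[0]+v-10); return np.round(p,1),int(m.sum()),onz(w,*p,z).round(4)
E
python3 - <<'E'
from pegs import *
w=manip.snapshot("wrist"); print(hub(w,316,187,13,.064)); print(peg(w,316,104),peg(w,316,24))
t=manip.snapshot("top"); cv2.imwrite("pics/t2.png",cv2.resize(t["pixels"][150:280,375:475,::-1],None,fx=4.5,fy=4.5,interpolation=cv2.INTER_CUBIC))
E
```

```text
(array([317. , 184.9]), 279, array([ 0.4189, -0.2817,  0.064 ]))
(array([316.4, 103.6]), 48, array([ 0.4875, -0.2957,  0.028 ])) (array([316.5,  21.7]), 71, array([ 0.555, -0.31 ,  0.028]))
```

The placed saw and the pegs agree to better than 1 mm. Next is the 50 mm saw.

```bash
python3 -m jog '{"linear":[[0,-69.3,0.4],[0,-69.3,0.4],[0,-69.3,0.4],[0,-69.3,0.4],[0,-69.3,0.4],[0,-69.3,0.4],[0,-69.3,0.4],[0,-69.3,0.4],[0,-69.3,0.4],[0,-69.3,0.4],[0,-69.3,0.4],[0,-69.3,0.4],[0,-69.3,0.4],[0,-69.3,0.4],[0,-69.3,0.4],[0,-69.3,0.4],[0,-69.3,0.4],[0,-69.3,0.4],[0,-69.3,0.4],[0,-69.3,0.4]],"twist":[0,0,0,0,0,0,0,0,0,0,0,0,0,0,0,0,0,0,0,0],"claw":[0.9,0.9,0.9,0.9,0.9,0.9,0.9,0.9,0.9,0.9,0.9,0.9,0.9,0.9,0.9,0.9,0.9,0.9,0.9,0.9]}'
python3 - <<'E'
from pegs import *
st=manip.sense(); M=Rn.from_quat(st["tool_rot"]).as_matrix(); print(st["tcp_pos"],st["q"],M.round(4))
w=manip.snapshot("wrist");cv2.imwrite("pics/w9.png",w["pixels"][:,:,::-1])
p=proj(w,(.5608,.3971,.048)).round().astype(int); print(p, hub(w,*p,15))
E
```

```text
t: 11.52
tcp_pos: [0.5594, 0.3965, 0.2275]
tool_rot: [-0.702, 0.075, 0.704, 0.073]
force: [0.3, 0.4, 0.2]
finger_gap: 0.949
[0.55940719 0.39653982 0.22754308] [ 4.54299324e-01  6.17749054e-01  1.26640873e+00 -5.94189703e-04
  1.26196184e+00  2.23427655e+00] [[-0.0038 -0.2075 -0.9782]
 [-0.0025 -0.9782  0.2075]
 [-1.      0.0032  0.0032]]
[314 178] (array([314.2, 178.4]), 257, array([0.5608, 0.3972, 0.048 ]))
```

View pics/w9.png

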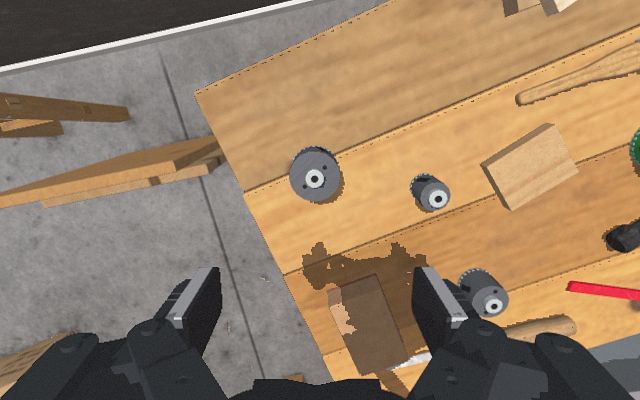

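```bash
python3 -m jog '{"linear":[[4,-0.2,-0.2],[8,-0.2,-0.2],[12,-0.2,-0.2],[16,-0.2,-0.2],[19,-0.2,-0.2],[21,-0.2,-0.2],[21.7,-0.2,-0.2],[21.7,-0.2,-0.2],[21.7,-0.2,-0.2],[21.7,-0.2,-0.2]],"twist":[0,0,0,0,0,0,0,0,0,0],"claw":[0.9,0.9,0.9,0.9,0.9,0.9,0.9,0.9,0.9,0.9]}'
python3 - <<'E'
from pegs import *
st=manip.sense(); M=Rn.from_quat(st["tool_rot"]).as_matrix(); print(st["tcp_pos"],M[:,0].round(4))
w=manip.snapshot("wrist");X=(.5608,.3972,.048)
p=proj(w,X).round().astype(int); print(p, hub(w,*p,25)); print((M.T@(np.array(X)-st["tcp_pos"])).round(4))
E
```

```text
t: 12.4
tcp_pos: [0.5645, 0.3992, 0.015]
tool_rot: [0.704, -0.073, -0.702, -0.075]
force: [0.3, 0.2, 0.3]
finger_gap: 0.949
[0.56447134 0.39921702 0.01502521] [ 0.0034  0.0017 -1.    ]
[322 323] (array([322. , 315.3]), 883, array([0.5641, 0.3964, 0.048 ]))
[-0.033   0.0027  0.0031]
```

```bash
python3 -m jog '{"linear":[[0.4,0.25,0.3],[0.4,0.25,0.3],[0.4,0.25,0.3]],"twist":[0,0,0],"claw":[0.9,0.9,0.9]}'
python3 - <<'E'
from pegs import *
for k in range(2):
    st=manip.sense(); M=Rn.from_quat(st["tool_rot"]).as_matrix(); print(st["tcp_pos"],M[:,0].round(4),st["q"].round(4))
    w=manip.snapshot("wrist")
X=(.5608,.3972,.048)
print(proj(w,X))
cv2.imwrite("pics/w10.png",w["pixels"][:,:,::-1])
E
```

```text
t: 12.7
tcp_pos: [0.5591, 0.3972, 0.0094]
tool_rot: [0.703, -0.074, -0.703, -0.074]
force: [0.4, -0.8, -0.4]
finger_gap: 0.951
[0.55907871 0.39717518 0.00942179] [ 2.e-04  1.e-04 -1.e+00] [0.4551 0.882  1.3986 0.     0.8608 2.2349]
[0.55926605 0.39728814 0.00932866] [ 4.e-04  2.e-04 -1.e+00] [0.4551 0.8823 1.3982 0.     0.8607 2.2349]
[313.88561992 322.32327091]
```

View pics/w10.png

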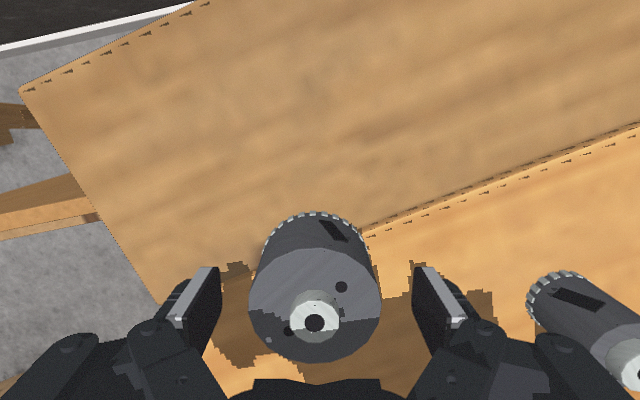

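The hub at (314,322) matches the prediction. Close and lift.

```bash
python3 -m jog '{"linear":[[0,0,-0.15],[0,0,-0.15],[0,0,-0.15],[0,0,-0.15],[0,0,-0.15],[0,0,-0.15],[0,0,-0.15],[0,0,-0.15],[0,0,-0.15]],"twist":[0,0,0,0,0,0,0,0,0],"claw":[0.5,0,-0.4,-0.4,-0.4,-0.4,-0.4,-0.4,-0.4]}' 40
python3 - <<'E'
from pegs import *
st=manip.sense(); M=Rn.from_quat(st["tool_rot"]).as_matrix(); print(st["tcp_pos"],M[:,0].round(4))
w=manip.snapshot("wrist")
cv2.imwrite("pics/w11.png",w["pixels"][:,:,::-1])
for p in ((316.5,321),(316.5,322),(316.5,323)): print((M.T@(onz(w,*p,.048)-st["tcp_pos"])).round(4))
E
```

```text
t: 13.55
tcp_pos: [0.5613, 0.397, 0.0092]
tool_rot: [0.704, -0.074, -0.703, -0.074]
force: [0.1, 0.5, 2.6]
finger_gap: 0.571
[0.56128265 0.39703295 0.00915078] [ 9.e-04  4.e-04 -1.e+00]
[-0.0388  0.0007 -0.0022]
[-0.0388  0.0007 -0.0018]
[-0.0388  0.0007 -0.0014]
```

View pics/w11.png

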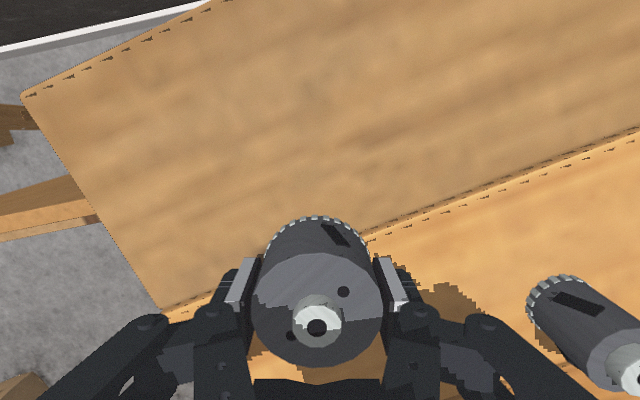

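```bash
python3 -m jog '{"linear":[[-3,0,0],[-7,0,0],[-11,0,0],[-14,0,0],[-14,69.2,-7.2],[-14,69.2,-7.2],[-14,69.2,-7.2],[-14,69.2,-7.2],[-14,69.2,-7.2],[-14,69.2,-7.2],[-14,69.2,-7.2],[-14,69.2,-7.2],[-14,69.2,-7.2],[-14,69.2,-7.2],[-14,69.2,-7.2],[-14,69.2,-7.2],[-14,69.2,-7.2],[-14,69.2,-7.2],[-14,69.2,-7.2]],"twist":[0,0,0,0,0,0,0,0,0,0,0,0,0,0,0,0,0,0,0],"claw":[-0.4,-0.4,-0.4,-0.4,-0.4,-0.4,-0.4,-0.4,-0.4,-0.4,-0.4,-0.4,-0.4,-0.4,-0.4,-0.4,-0.4,-0.4,-0.4]}' 40
python3 -m jog '{"linear":[[0,0,0],[0,0,0],[0,0,0],[0,0,0],[0,0,0]],"twist":[0,0,0,0,0],"claw":[-0.4,-0.4,-0.4,-0.4,-0.4]}'
python3 - <<'E'
from pegs import *
st=manip.sense(); M=Rn.from_quat(st["tool_rot"]).as_matrix(); print(st["tcp_pos"],M.round(4))
w=manip.snapshot("wrist");cv2.imwrite("pics/w12.png",w["pixels"][:,:,::-1])
for X in((.4881,-.296,.028),(.5565,-.3105,.028)):
    p=proj(w,X).round().astype(int); print(p,peg(w,*p) if p[1]>10 else "")
E
```

```text
t: 15.18
tcp_pos: [0.4936, -0.226, 0.1481]
tool_rot: [-0.703, 0.073, 0.704, 0.074]
force: [1.0, -0.6, -0.7]
finger_gap: 0.575
t: 15.6
tcp_pos: [0.4947, -0.2227, 0.1485]
tool_rot: [-0.703, 0.073, 0.704, 0.073]
force: [1.0, 0.2, -1.3]
finger_gap: 0.575
[ 0.49469995 -0.22267175  0.14850146] [[-1.300e-03 -2.056e-01 -9.786e-01]
 [ 1.200e-03 -9.786e-01  2.056e-01]
 [-1.000e+00 -9.000e-04  1.500e-03]]
[410 187] (array([407.9, 186.4]), 111, array([ 0.489 , -0.2947,  0.028 ]))
[418  92] (array([416.1,  93.2]), 118, array([ 0.5562, -0.3089,  0.028 ]))
```

View pics/w12.png

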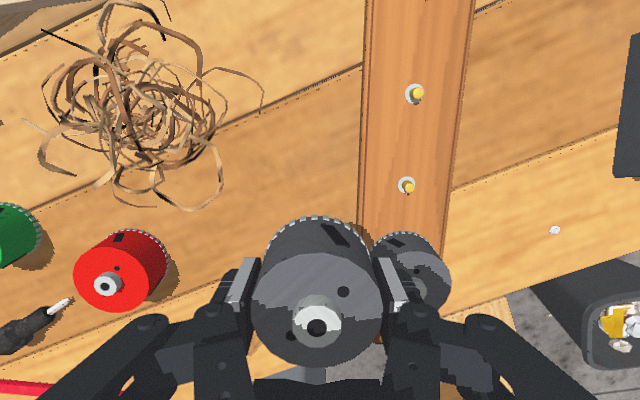

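```bash
python3 -m jog '{"linear":[[0,7.2,-0.9],[0,7.2,-0.9],[0,7.2,-0.9],[0,7.2,-0.9],[3,7.2,-0.9],[6,7.2,-0.9],[8.5,7.2,-0.9],[10,7.2,-0.9],[10.8,7.2,-0.9],[10.8,7.2,-0.9],[10.8,7.2,-0.9],[10.8,7.2,-0.9]],"twist":[0,0,0,0,0,0,0,0,0,0,0,0],"claw":[-0.4,-0.4,-0.4,-0.4,-0.4,-0.4,-0.4,-0.4,-0.4,-0.4,-0.4,-0.4]}'
python3 - <<'E'
from pegs import *
st=manip.sense(); M=Rn.from_quat(st["tool_rot"]).as_matrix(); print(st["tcp_pos"],M.round(4))
w=manip.snapshot("wrist");cv2.imwrite("pics/w13.png",w["pixels"][:,:,::-1])
X=(.5565,-.3105,.028)
p=proj(w,X).round().astype(int); print(p,peg(w,*p) if p[1]>10 else "")
E
```

```text
t: 16.65
tcp_pos: [0.4897, -0.2969, 0.0419]
tool_rot: [0.704, -0.074, -0.703, -0.073]
force: [0.2, 0.3, -0.5]
finger_gap: 0.572
[ 0.48969373 -0.29690083  0.04193497] [[ 1.500e-03 -2.068e-01 -9.784e-01]
 [-1.300e-03 -9.784e-01  2.068e-01]
 [-1.000e+00  9.000e-04 -1.700e-03]]
[314 117] (array([313.9, 117.4]), 243, array([ 0.5562, -0.3104,  0.028 ]))
```

View pics/w13.png

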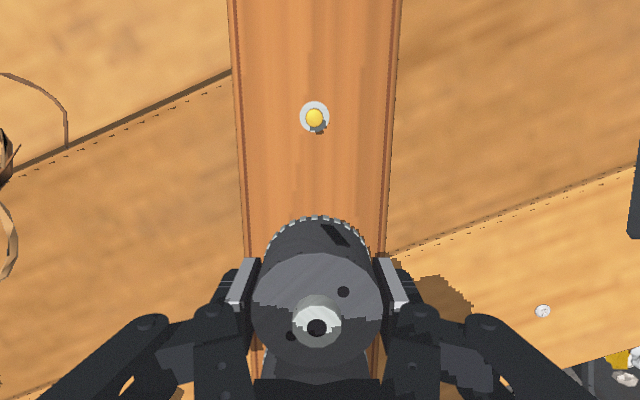

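```bash
python3 -m jog '{"linear":[[0.5,-0.12,0.16],[1.0,-0.12,0.16],[1.4,-0.12,0.16],[1.6,-0.12,0.16],[1.6,-0.12,0.16],[1.6,-0.12,0.16]],"twist":[0,0,0,0,0,0],"claw":[-0.4,-0.4,-0.4,-0.4,-0.4,-0.4]}'
```

```text
t: 17.2
tcp_pos: [0.4873, -0.2953, 0.0251]
tool_rot: [-0.703, 0.074, 0.703, 0.074]
force: [-2.4, 1.3, 4.1]
finger_gap: 0.576
```

```bash
python3 -m jog '{"linear":[[-0.1,0,-0.1],[-0.1,0,-0.1],[0,0,-0.1],[0,0,-0.1],[0,0,-0.1],[0,0,-0.1],[0,0,-0.1],[-3,0,-0.1],[-7,0,-0.1],[-11,0,-0.1],[-15,0,-0.1],[-18,0,-0.1],[-20,0,-0.1],[-20,0,-0.1],[-20,0,-0.1]],"twist":[0,0,0,0,0,0,0,0,0,0,0,0,0,0,0],"claw":[-0.4,-0.4,-0.4,0.7,0.7,0.7,0.7,0.7,0.7,0.7,0.7,0.7,0.7,0.7,0.7]}'
python3 - <<'E'
from pegs import *
st=manip.sense(); M=Rn.from_quat(st["tool_rot"]).as_matrix(); print(st["tcp_pos"],M.round(4))
w=manip.snapshot("wrist");cv2.imwrite("pics/w14.png",w["pixels"][:,:,::-1])
for X in((.4196,-.2814,.064),(.4881,-.296,.064)):
    p=proj(w,X).round().astype(int); print(p,hub(w,*p))
for X in((.5565,-.3105,.028),(.625,-.3251,.028)):
    p=proj(w,X).round().astype(int); print(p,peg(w,*p) if p[1]>10 else "")
E
```

```text
t: 18.45
tcp_pos: [0.4889, -0.296, 0.2261]
tool_rot: [0.704, -0.074, -0.702, -0.073]
force: [-0.7, -0.2, -0.3]
finger_gap: 0.851
[ 0.48891654 -0.29600825  0.22608931] [[ 0.0022 -0.2076 -0.9782]
 [-0.0021 -0.9782  0.2076]
 [-1.      0.0016 -0.0026]]
[316 257] (array([320.5, 255. ]), 70, array([ 0.413 , -0.2851,  0.048 ]))
[316 186] (array([315.9, 185.4]), 282, array([ 0.4847, -0.2955,  0.048 ]))
[316 104] (array([315.6, 105. ]), 52, array([ 0.5559, -0.3103,  0.028 ]))
[316  20] (array([315.6,  22.5]), 67, array([ 0.6234, -0.3246,  0.028 ]))
```

View pics/w14.png

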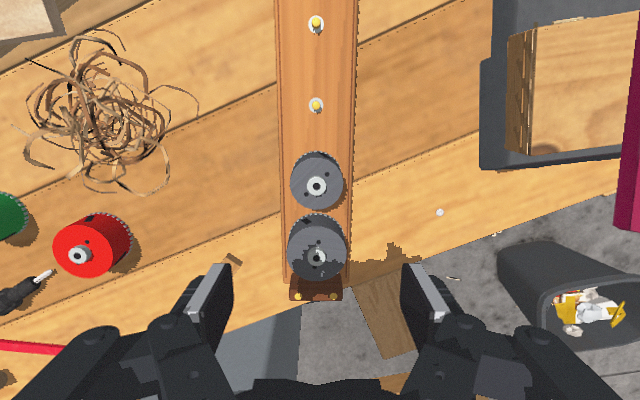

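The 50 mm saw is on peg_2, with its hub at (316,185) against a predicted (316,186). Next is the 40 mm saw.

```bash
python3 -m jog '{"linear":[[0,-50.5,21],[0,-50.5,21],[0,-50.5,21],[0,-50.5,21],[0,-50.5,21],[0,-50.5,21],[0,-50.5,21],[0,-50.5,21],[0,-50.5,21],[0,-50.5,21],[0,-50.5,21],[0,-50.5,21],[0,-50.5,21],[0,-50.5,21],[0,-50.5,21],[0,-50.5,21],[0,-50.5,21],[0,-50.5,21]],"twist":[0,0,0,0,0,0,0,0,0,0,0,0,0,0,0,0,0,0],"claw":[0.7,0.7,0.7,0.7,0.7,0.7,0.7,0.7,0.7,0.7,0.7,0.7,0.7,0.7,0.7,0.7,0.7,0.7]}'
python3 - <<'E'
from pegs import *
st=manip.sense(); M=Rn.from_quat(st["tool_rot"]).as_matrix(); print(st["tcp_pos"],st["q"],M.round(4))
w=manip.snapshot("wrist");cv2.imwrite("pics/w15.png",w["pixels"][:,:,::-1])
for X in((.3881,.2425,.048),(.5167,.2849,.048)):
    p=proj(w,X).round().astype(int); print(p,hub(w,*p,15))
E
```

```text
t: 20.0
tcp_pos: [0.3882, 0.2403, 0.2243]
tool_rot: [-0.703, 0.075, 0.704, 0.074]
force: [-0.4, 0.1, 0.2]
finger_gap: 0.849
[0.38819759 0.24033912 0.22429845] [ 3.08999210e-01  3.13197793e-01  1.84706667e+00 -3.91735506e-04
  9.82773616e-01  2.09194290e+00] [[-1.300e-03 -2.103e-01 -9.776e-01]
 [-8.000e-04 -9.776e-01  2.103e-01]
 [-1.000e+00  1.000e-03  1.100e-03]]
[313 181] (array([316.6, 183.5]), 257, array([0.3855, 0.2399, 0.048 ]))
[231  45] (array([230.8,  44.8]), 376, array([0.5165, 0.2849, 0.048 ]))
```

View pics/w15.png

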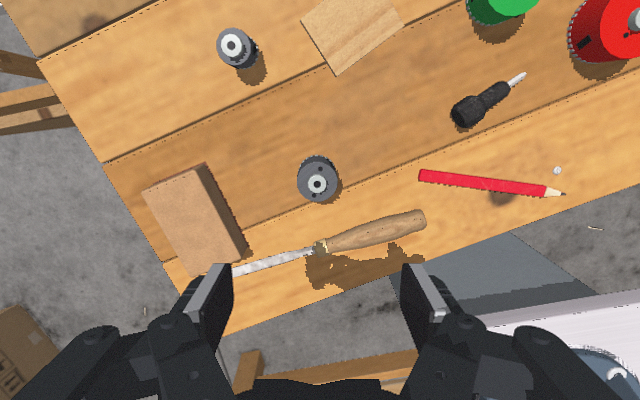

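```bash
python3 -m jog '{"linear":[[4,0.1,0.2],[8,0.1,0.2],[12,0.1,0.2],[16,0.1,0.2],[19,0.1,0.2],[21,0.1,0.2],[21.4,0.1,0.2],[21.4,0.1,0.2],[21.4,0.1,0.2],[21.4,0.1,0.2]],"twist":[0,0,0,0,0,0,0,0,0,0],"claw":[0.6,0.6,0.6,0.6,0.6,0.6,0.6,0.6,0.6,0.6]}'
python3 - <<'E'
from pegs import *
st=manip.sense(); M=Rn.from_quat(st["tool_rot"]).as_matrix(); print(st["tcp_pos"],M[:,0].round(4))
w=manip.snapshot("wrist");X=(.3855,.2399,.048);cv2.imwrite("pics/w16.png",w["pixels"][:,:,::-1])
print(proj(w,X)); print((M.T@(np.array(X)-st["tcp_pos"])).round(4))
E
```

```text
t: 20.88
tcp_pos: [0.387, 0.2414, 0.0121]
tool_rot: [0.704, -0.074, -0.702, -0.074]
force: [-0.2, 0.5, -0.4]
finger_gap: 0.802
[0.38701239 0.2413779  0.01214906] [ 2.7e-03  9.0e-04 -1.0e+00]
[319.38815837 323.61545953]
[-0.0359  0.0017  0.0011]
```

View pics/w16.png

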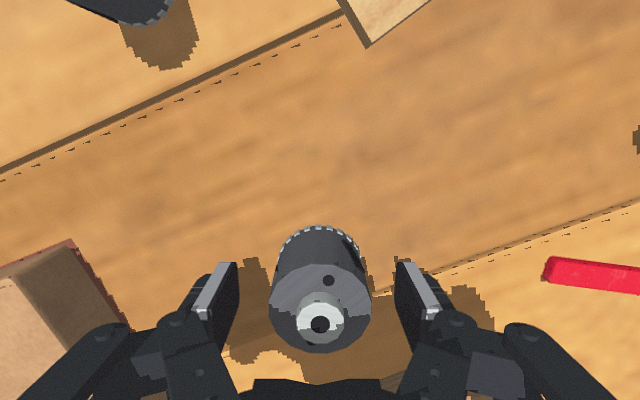

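```bash
python3 -m jog '{"linear":[[0.3,0.15,0.1],[0.3,0.15,0.1],[0.3,0.15,0.1],[0.3,0.15,0.1],[0.3,0.15,0.1],[0.3,0.15,0.1],[0.3,0.15,0.1],[0.3,0.15,0.1],[0.3,0.15,0.1],[0.3,0.15,0.1]],"twist":[0,0,0,0,0,0,0,0,0,0],"claw":[0.6,0.3,0,-0.3,-0.6,-0.6,-0.6,-0.6,-0.6,-0.6]}' 40
python3 - <<'E'
from pegs import *
st=manip.sense(); M=Rn.from_quat(st["tool_rot"]).as_matrix(); print(st["tcp_pos"],M[:,0].round(4))
w=manip.snapshot("wrist");cv2.imwrite("pics/w17.png",w["pixels"][200:,120:520,::-1])
for p in ((317,320),(317,323),(317,326),(317,329)): print(p,(M.T@(onz(w,*p,.048)-st["tcp_pos"])).round(4))
E
```

```text
t: 21.77
tcp_pos: [0.3847, 0.2403, 0.0086]
tool_rot: [0.704, -0.074, -0.703, -0.074]
force: [-1.2, -0.2, 7.7]
finger_gap: 0.461
[0.38467887 0.24026285 0.00856611] [ 1.e-03  3.e-04 -1.e+00]
(317, 320) [-0.0394  0.0008 -0.003 ]
(317, 323) [-0.0394  0.0008 -0.0018]
(317, 326) [-0.0394  0.0008 -0.0006]
(317, 329) [-0.0394  0.0008  0.0006]
```

View pics/w17.png

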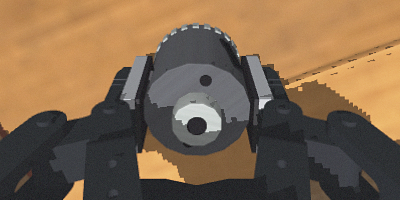

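```bash
python3 -m jog '{"linear":[[-3,0,0],[-7,0,0],[-11,0,0],[-14,0,0],[-14,50.2,-28.2],[-14,50.2,-28.2],[-14,50.2,-28.2],[-14,50.2,-28.2],[-14,50.2,-28.2],[-14,50.2,-28.2],[-14,50.2,-28.2],[-14,50.2,-28.2],[-14,50.2,-28.2],[-14,50.2,-28.2],[-14,50.2,-28.2],[-14,50.2,-28.2],[-14,50.2,-28.2],[-14,50.2,-28.2],[-14,50.2,-28.2],[-14,50.2,-28.2]],"twist":[0,0,0,0,0,0,0,0,0,0,0,0,0,0,0,0,0,0,0,0],"claw":[-0.6,-0.6,-0.6,-0.6,-0.6,-0.6,-0.6,-0.6,-0.6,-0.6,-0.6,-0.6,-0.6,-0.6,-0.6,-0.6,-0.6,-0.6,-0.6,-0.6]}' 40
python3 - <<'E'
from pegs import *
st=manip.sense(); M=Rn.from_quat(st["tool_rot"]).as_matrix(); print(st["tcp_pos"],M.round(4))
w=manip.snapshot("wrist");cv2.imwrite("pics/w18.png",w["pixels"][:,:,::-1])
for X in((.5565,-.3105,.028),(.625,-.3251,.028)):
    p=proj(w,X).round().astype(int); print(p,peg(w,*p) if p[1]>10 else "")
E
```

```text
t: 23.48
tcp_pos: [0.5558, -0.3113, 0.1471]
tool_rot: [-0.703, 0.075, 0.703, 0.075]
force: [-0.3, 1.5, -2.4]
finger_gap: 0.457
[ 0.5558425  -0.31131157  0.14707316] [[-4.000e-04 -2.104e-01 -9.776e-01]
 [ 4.000e-04 -9.776e-01  2.104e-01]
 [-1.000e+00 -3.000e-04  4.000e-04]]
[314 198] (array([314.5, 196.8]), 94, array([ 0.5572, -0.3107,  0.028 ]))
[314 104] (array([314.1, 105.1]), 86, array([ 0.6245, -0.3249,  0.028 ]))
```

View pics/w18.png

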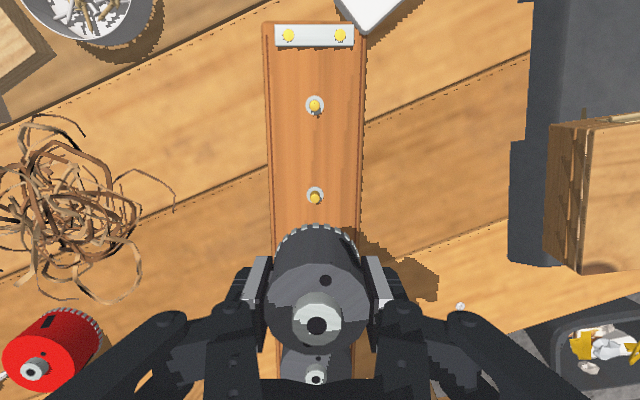

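```bash
python3 -m jog '{"linear":[[3,-0.15,0],[6,-0.15,0],[8.5,-0.15,0],[10,-0.15,0],[10.7,-0.15,0],[10.7,-0.15,0],[10.7,-0.15,0],[10.7,-0.15,0]],"twist":[0,0,0,0,0,0,0,0],"claw":[-0.6,-0.6,-0.6,-0.6,-0.6,-0.6,-0.6,-0.6]}'
python3 - <<'E'
from pegs import *
st=manip.sense(); M=Rn.from_quat(st["tool_rot"]).as_matrix(); print(st["tcp_pos"],M.round(4))
w=manip.snapshot("wrist");cv2.imwrite("pics/w19.png",w["pixels"][:,:,::-1])
X=(.625,-.3251,.028)
p=proj(w,X).round().astype(int); print(p,peg(w,*p) if p[1]>10 else "")
E
```

```text
t: 24.2
tcp_pos: [0.5573, -0.308, 0.0422]
tool_rot: [0.704, -0.074, -0.703, -0.073]
force: [0.7, 0.0, -0.9]
finger_gap: 0.46
[ 0.5572643  -0.30802563  0.04222629] [[ 0.0018 -0.2069 -0.9784]
 [-0.0014 -0.9784  0.2069]
 [-1.      0.001  -0.0021]]
[321 113] (array([321.1, 113.7]), 243, array([ 0.6245, -0.3249,  0.028 ]))
```

View pics/w19.png

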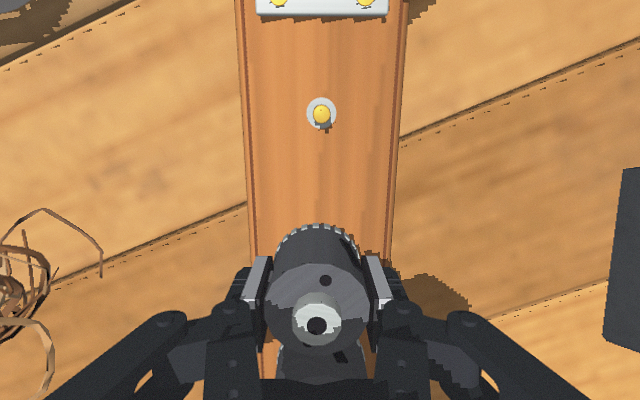

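```bash
python3 -m jog '{"linear":[[0.4,0.19,0.12],[0.9,0.19,0.12],[1.4,0.19,0.12],[1.65,0.19,0.12],[1.7,0.19,0.12],[1.7,0.19,0.12]],"twist":[0,0,0,0,0,0],"claw":[-0.6,-0.6,-0.6,-0.6,-0.6,-0.6]}'
```

```text
t: 24.75
tcp_pos: [0.5545, -0.3097, 0.0246]
tool_rot: [-0.703, 0.074, 0.703, 0.074]
force: [-2.7, 0.5, 6.3]
finger_gap: 0.457
```

```bash
python3 -m jog '{"linear":[[-0.1,0,-0.12],[-0.1,0,-0.12],[0,0,-0.12],[0,0,-0.12],[0,0,-0.12],[0,0,-0.12],[0,0,-0.12],[-3,0,-0.12],[-7,0,-0.12],[-11,0,-0.12],[-15,0,-0.12],[-18,0,-0.12],[-20,0,-0.12],[-20,0,-0.12],[-20,0,-0.12]],"twist":[0,0,0,0,0,0,0,0,0,0,0,0,0,0,0],"claw":[-0.6,-0.6,-0.6,0.5,0.5,0.5,0.5,0.5,0.5,0.5,0.5,0.5,0.5,0.5,0.5]}'
python3 - <<'E'
from pegs import *
st=manip.sense(); M=Rn.from_quat(st["tool_rot"]).as_matrix(); print(st["tcp_pos"],M.round(4))
w=manip.snapshot("wrist");cv2.imwrite("pics/w20.png",w["pixels"][:,:,::-1])
for X in((.4881,-.296,.064),(.5565,-.3105,.064)):
    p=proj(w,X).round().astype(int); print(p,hub(w,*p,13,.064))
X=(.625,-.3251,.028)
p=proj(w,X).round().astype(int); print(p,peg(w,*p) if p[1]>10 else "")
E
```

```text
t: 26.0
tcp_pos: [0.5565, -0.3102, 0.225]
tool_rot: [0.704, -0.074, -0.702, -0.073]
force: [-0.4, 0.7, -1.1]
finger_gap: 0.751
[ 0.55648776 -0.31020488  0.22504089] [[ 0.0023 -0.2076 -0.9782]
 [-0.0018 -0.9782  0.2076]
 [-1.      0.0013 -0.0026]]
[316 256] (array([322.3, 252.6]), 35, array([ 0.4907, -0.3029,  0.064 ]))
[316 185] (array([316. , 184.5]), 284, array([ 0.5574, -0.3109,  0.064 ]))
[316 103] (array([315.8, 103.8]), 48, array([ 0.6245, -0.3249,  0.028 ]))
```

View pics/w20.png

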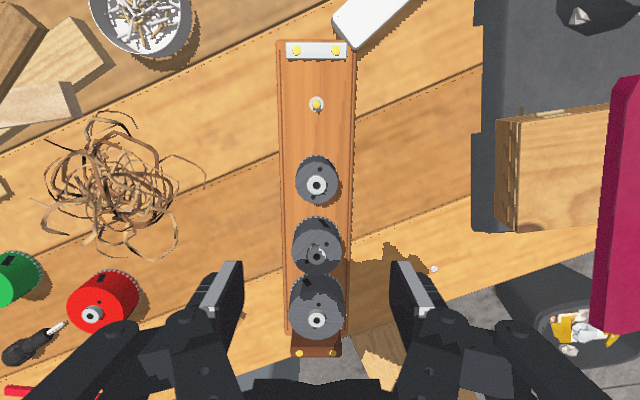

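The 40 mm saw is on peg_3, about 1 mm off, with its hub at (316,184.5). The last one is the 30 mm saw.

```bash
python3 -m jog '{"linear":[[0,-57.4,16.2],[0,-57.4,16.2],[0,-57.4,16.2],[0,-57.4,16.2],[0,-57.4,16.2],[0,-57.4,16.2],[0,-57.4,16.2],[0,-57.4,16.2],[0,-57.4,16.2],[0,-57.4,16.2],[0,-57.4,16.2],[0,-57.4,16.2],[0,-57.4,16.2],[0,-57.4,16.2],[0,-57.4,16.2],[0,-57.4,16.2],[0,-57.4,16.2],[0,-57.4,16.2],[0,-57.4,16.2]],"twist":[0,0,0,0,0,0,0,0,0,0,0,0,0,0,0,0,0,0,0],"claw":[0.4,0.4,0.4,0.4,0.4,0.4,0.4,0.4,0.4,0.4,0.4,0.4,0.4,0.4,0.4,0.4,0.4,0.4,0.4]}'
python3 - <<'E'
from pegs import *
st=manip.sense(); M=Rn.from_quat(st["tool_rot"]).as_matrix(); print(st["tcp_pos"],M.round(4))
w=manip.snapshot("wrist");cv2.imwrite("pics/w21.png",w["pixels"][:,:,::-1])
X=(.5166,.2849,.048)
p=proj(w,X).round().astype(int); print(p,hub(w,*p,15))
E
```

```text
t: 27.63
tcp_pos: [0.5167, 0.2834, 0.223]
tool_rot: [-0.703, 0.075, 0.704, 0.074]
force: [0.6, 0.5, -0.3]
finger_gap: 0.7
[0.51670767 0.28344763 0.22301478] [[-0.0018 -0.2097 -0.9778]
 [-0.0011 -0.9778  0.2097]
 [-1.      0.0014  0.0015]]
[314 182] (array([314.1, 181.4]), 265, array([0.5167, 0.2848, 0.048 ]))
```

View pics/w21.png

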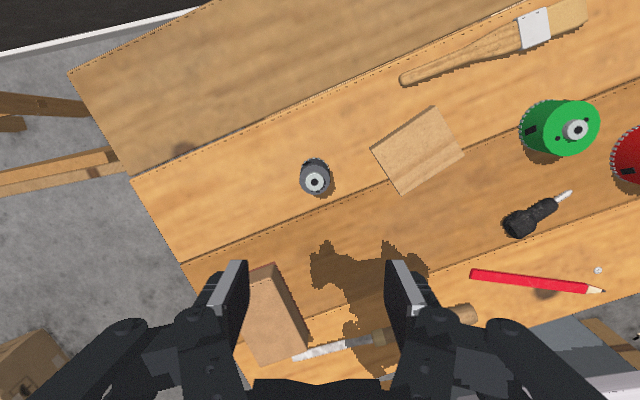

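```bash
python3 -m jog '{"linear":[[4,-0.15,0],[8,-0.15,0],[12,-0.15,0],[16,-0.15,0],[19,-0.15,0],[21,-0.15,0],[21.4,-0.15,0],[21.4,-0.15,0],[21.4,-0.15,0],[21.4,-0.15,0]],"twist":[0,0,0,0,0,0,0,0,0,0],"claw":[0.4,0.4,0.4,0.4,0.4,0.4,0.4,0.4,0.4,0.4]}'
python3 - <<'E'
from pegs import *
st=manip.sense(); M=Rn.from_quat(st["tool_rot"]).as_matrix(); print(st["tcp_pos"],M[:,0].round(4))
w=manip.snapshot("wrist");X=(.5167,.2848,.048);cv2.imwrite("pics/w22.png",w["pixels"][:,:,::-1])
print(proj(w,X)); print((M.T@(np.array(X)-st["tcp_pos"])).round(4))
E
```

```text
t: 28.52
tcp_pos: [0.5187, 0.2868, 0.0117]
tool_rot: [0.704, -0.074, -0.702, -0.075]
force: [0.5, 0.8, 0.2]
finger_gap: 0.703
[0.51869599 0.28676    0.011667  ] [ 0.0034  0.0011 -1.    ]
[321.00304019 325.34740669]
[-0.0363  0.0023  0.0014]
```

View pics/w22.png

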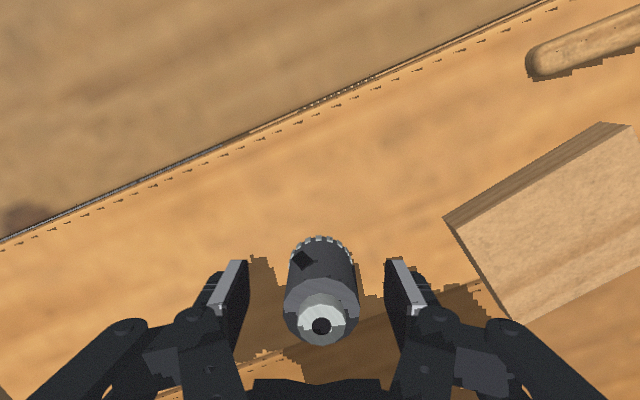

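```bash
python3 -m jog '{"linear":[[0.4,0.2,0.12],[0.4,0.2,0.12],[0.4,0.2,0.12],[0.4,0.2,0.12],[0.4,0.2,0.12],[0.4,0.2,0.12],[0.4,0.2,0.12],[0.4,0.2,0.12],[0.4,0.2,0.12],[0.4,0.2,0.12]],"twist":[0,0,0,0,0,0,0,0,0,0],"claw":[0.4,0.2,-0.2,-0.5,-0.8,-0.8,-0.8,-0.8,-0.8,-0.8]}' 40
python3 - <<'E'
from pegs import *
st=manip.sense(); M=Rn.from_quat(st["tool_rot"]).as_matrix(); print(st["tcp_pos"],M[:,0].round(4))
w=manip.snapshot("wrist");cv2.imwrite("pics/w23.png",w["pixels"][200:,120:520,::-1])
for p in ((317,320),(317,323),(317,326),(317,329)): print(p,(M.T@(onz(w,*p,.048)-st["tcp_pos"])).round(4))
E
```

```text
t: 29.4
tcp_pos: [0.5156, 0.2851, 0.0064]
tool_rot: [0.703, -0.074, -0.703, -0.074]
force: [-1.3, -0.6, 6.8]
finger_gap: 0.34
[0.51561501 0.2851452  0.00641128] [ 4.e-04  2.e-04 -1.e+00]
(317, 320) [-0.0416  0.0008 -0.0046]
(317, 323) [-0.0416  0.0008 -0.0034]
(317, 326) [-0.0416  0.0008 -0.0022]
(317, 329) [-0.0416  0.0008 -0.001 ]
```

View pics/w23.png

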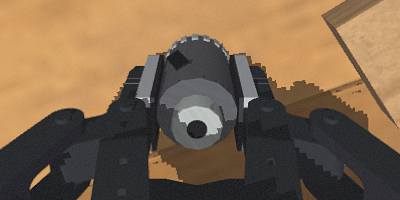

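```bash
python3 -m jog '{"linear":[[-3,0,0],[-7,0,0],[-11,0,0],[-14,0,0],[-14,57.3,-23.2],[-14,57.3,-23.2],[-14,57.3,-23.2],[-14,57.3,-23.2],[-14,57.3,-23.2],[-14,57.3,-23.2],[-14,57.3,-23.2],[-14,57.3,-23.2],[-14,57.3,-23.2],[-14,57.3,-23.2],[-14,57.3,-23.2],[-14,57.3,-23.2],[-14,57.3,-23.2],[-14,57.3,-23.2],[-14,57.3,-23.2],[-14,57.3,-23.2]],"twist":[0,0,0,0,0,0,0,0,0,0,0,0,0,0,0,0,0,0,0,0],"claw":[-0.8,-0.8,-0.8,-0.8,-0.8,-0.8,-0.8,-0.8,-0.8,-0.8,-0.8,-0.8,-0.8,-0.8,-0.8,-0.8,-0.8,-0.8,-0.8,-0.8]}' 40
python3 - <<'E'
from pegs import *
st=manip.sense(); M=Rn.from_quat(st["tool_rot"]).as_matrix(); print(st["tcp_pos"],M.round(4))
w=manip.snapshot("wrist");cv2.imwrite("pics/w24.png",w["pixels"][:,:,::-1])
X=(.625,-.3251,.028)
p=proj(w,X).round().astype(int); print(p,peg(w,*p) if p[1]>10 else "")
E
```

```text
t: 31.12
tcp_pos: [0.6243, -0.3326, 0.1451]
tool_rot: [0.705, -0.078, -0.701, -0.074]
force: [1.6, -0.2, -1.5]
finger_gap: 0.338
[ 0.62430175 -0.33260451  0.14514315] [[ 0.0036 -0.2135 -0.9769]
 [-0.0063 -0.9769  0.2134]
 [-1.      0.0054 -0.0049]]
[305 201] (array([305.3, 200. ]), 96, array([ 0.6257, -0.3254,  0.028 ]))
```

View pics/w24.png

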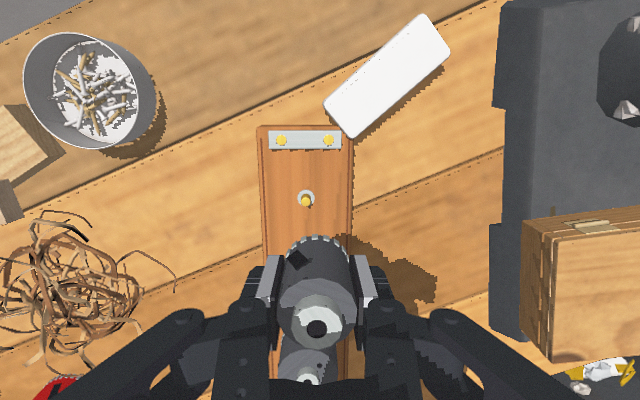

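```bash
python3 -m jog '{"linear":[[0,0,0],[3,0,0],[6,0,0],[8.5,0,0],[10,0,0],[10.4,0,0],[10.4,0,0],[10.4,0,0],[10.4,0,0]],"twist":[0,0,0,0,0,0,0,0,0],"claw":[-0.8,-0.8,-0.8,-0.8,-0.8,-0.8,-0.8,-0.8,-0.8]}'
python3 - <<'E'
from pegs import *
st=manip.sense(); M=Rn.from_quat(st["tool_rot"]).as_matrix(); print(st["tcp_pos"],M.round(4))
w=manip.snapshot("wrist");cv2.imwrite("pics/w25.png",w["pixels"][:,:,::-1])
E
```

```text
t: 31.92
tcp_pos: [0.6248, -0.3242, 0.0439]
tool_rot: [0.704, -0.074, -0.702, -0.073]
force: [-1.1, 0.1, -1.8]
finger_gap: 0.342
[ 0.62482576 -0.32421914  0.04385083] [[ 0.003  -0.2072 -0.9783]
 [-0.0022 -0.9783  0.2072]
 [-1.      0.0015 -0.0034]]
```

View pics/w25.png

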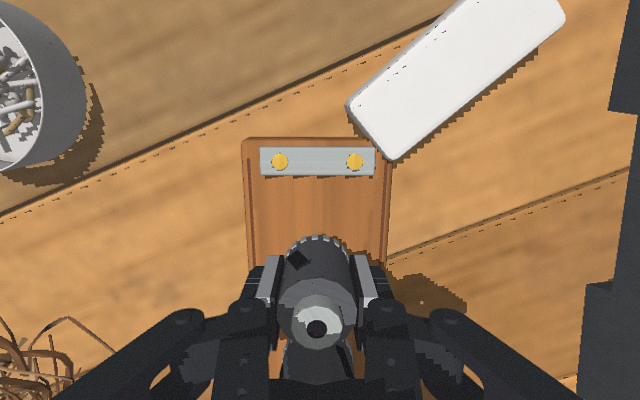

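```bash
python3 -m jog '{"linear":[[0.5,0,0.04],[1.0,0,0.04],[1.5,0,0.04],[1.9,0,0.04],[2.05,0,0.04],[2.05,0,0.04],[2.05,0,0.04]],"twist":[0,0,0,0,0,0,0],"claw":[-0.8,-0.8,-0.8,-0.8,-0.8,-0.8,-0.8]}'
```

```text
t: 32.55
tcp_pos: [0.6228, -0.3235, 0.0225]
tool_rot: [-0.703, 0.074, 0.703, 0.074]
force: [-3.4, 1.2, 6.3]
finger_gap: 0.341
```

```bash
python3 -m jog '{"linear":[[-0.1,0,-0.07],[-0.1,0,-0.07],[0,0,-0.07],[0,0,-0.07],[0,0,-0.07],[0,0,-0.07],[0,0,-0.07],[-3,0,-0.07],[-7,0,-0.07],[-11,0,-0.07],[-15,0,-0.07],[-18,0,-0.07],[-20,0,-0.07],[-20,0,0],[-20,0,8],[-20,0,8],[-20,0,8],[-20,0,8]],"twist":[0,0,0,0,0,0,0,0,0,0,0,0,0,0,0,0,0,0],"claw":[-0.8,-0.8,-0.8,0.4,0.4,0.4,0.4,0.4,0.4,0.4,0.4,0.4,0.4,0.4,0.4,0.4,0.4,0.4]}'
python3 - <<'E'
from pegs import *
st=manip.sense(); M=Rn.from_quat(st["tool_rot"]).as_matrix(); print(st["tcp_pos"])
w=manip.snapshot("wrist");cv2.imwrite("pics/w26.png",w["pixels"][:,:,::-1])
for X in((.419,-.2814,.064),(.4877,-.2958,.064),(.556,-.3104,.064),(.6245,-.3249,.064)):
    p=proj(w,X).round().astype(int); print(p,hub(w,*p,13,.064))
for n in("side","top"):
    s=manip.snapshot(n); I=s["pixels"][:,:,::-1]; c=I[90:190,290:430] if n=="side" else I[140:290,370:490]
    cv2.imwrite(f"pics/end_{n}.png",cv2.resize(c,None,fx=4,fy=4,interpolation=cv2.INTER_CUBIC)); cv2.imwrite(f"pics/endf_{n}.png",I)
E
```

```text
t: 34.05
tcp_pos: [0.5416, -0.3052, 0.2194]
tool_rot: [-0.701, 0.073, 0.705, 0.075]
force: [0.2, -0.2, 1.0]
finger_gap: 0.7
[ 0.54155015 -0.30517257  0.21937261]
[319 308] (array([318.9, 308. ]), 210, array([ 0.4189, -0.2818,  0.064 ]))
[318 243] (array([319.8, 240.6]), 203, array([ 0.4895, -0.2975,  0.064 ]))
[319 169] (array([318.9, 167.4]), 308, array([ 0.5571, -0.3108,  0.064 ]))
[319  83] (array([318.2,  82.2]), 381, array([ 0.6251, -0.3245,  0.064 ]))
```

View pics/w26.png

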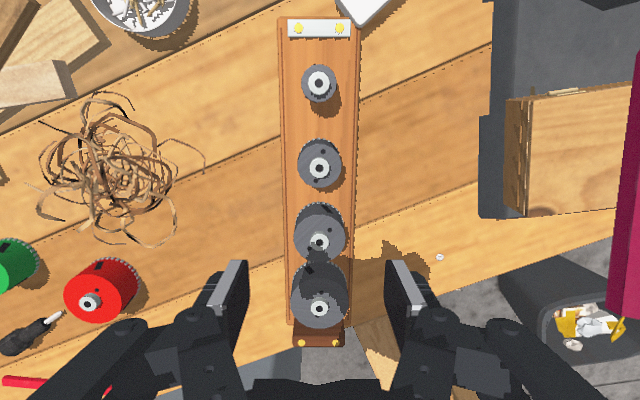

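View pics/end_side.png

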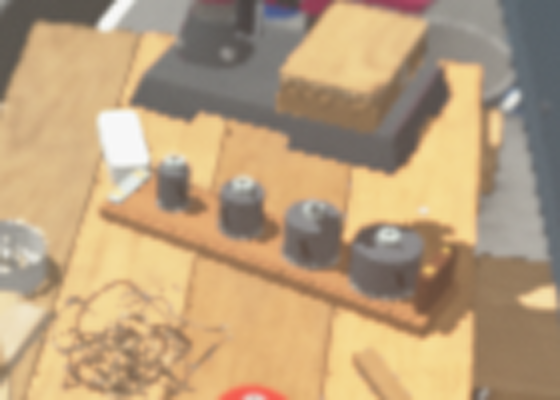

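View pics/endf_top.png

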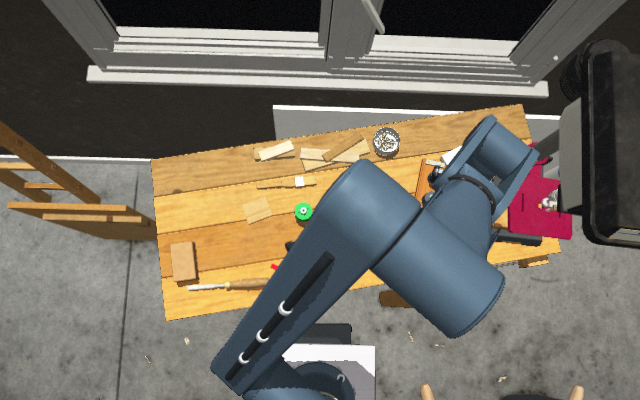

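All four saws stand upright on the rail, with hubs at (318,82), (319,167), (319,243) and (319,308). Those are within about 1–2 mm of the pegs, and the order by size is right. The bit holder and look-alikes haven't moved, and the gripper is clear.

```bash
python3 -c "
from station import manip
print(manip.sign_off())"
```

```text
the job is handed in; nothing more can be done
None
```

The four hole saws are on the rail, teeth down, one over each peg: 60, 50, 40 and 30 mm, with the 60 mm next to the dark end block. I handed the job in at about 34 s of the 112 s allowed.

- **Position:** in the last wrist picture the hubs measured within about 1–1.5 mm of the pegs. The 50 mm saw's automatic reading there was about 2.5 mm off because a shadow crossed its hub. By eye its hub sat on the predicted spot, and an unshaded picture taken just after I placed it agreed to about 1 mm.
- **Seating:** the side view shows all four saws upright on the board. The placing heights and the 4–6 N contact force on the last three saws agree with them sitting flat. The 60 mm saw showed no contact force as I lowered it, but its later pictures fit the seated height.
- **Other objects:** I did not touch the bit holder or the red and green look-alikes, and they looked unmoved in the pictures. I did not measure their positions.
- **Final top view:** the arm hid most of the rail, so I checked the result with the wrist and side cameras only.

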